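# Lock the specimen bar on its ball post and hang the U-bent strips

### The arm

A 7-joint arm with a two-finger parallel gripper is mounted at the origin on a cart in front of the work surface, level with it; the furniture and walls round the work are solid. World frame = base frame: x ahead of the robot, y to its left, z up, the work surface at z = 0. Lengths are in mm, angles in degrees, forces in N, time in s.
With the tool pointing down it reaches from about 400 to 850 mm from the base axis. Payload 6.9 kg.
Tool frame: the origin (TCP) lies on the centre line of the jaws, within the pads' length; the fingertips stand 25 mm ahead of it and the grasp point (between the pads) lies 6 mm ahead of it; z points along the fingers, y is the line along which they close (so a half turn about z gives the same grasp; the last joint's range is limited). The gripper opens to 85 mm and grips with 20 to 120 N. Pads are 22 mm wide; open, the fingers measure 114 mm over their backs; the gripper's body (76 mm by 85 mm) begins 54 mm behind the grasp point. The pads swing forward as they close: fully open they stand 13 mm farther back than shut.
Start: joints at [-60.819, 29.078, -13.613, 85.955, 7.202, 65.827, -8.869], TCP at [245.59, 574.716, 256.275] pointing down, gripper open.
Joint ranges: [-176.47, 176.47], [-13.61, 117.27], [-81.72, 77.17], [0.22, 143.17], [-87.28, 267.28], [10, 112.55], [-165.47, 165.47]. Speed limits (degrees/s): [136.94, 136.94, 180, 180, 180, 180, 180].

### API

Orientations are given as [roll, pitch, yaw] about the fixed x, y, z axes, in that order (R = Rz(yaw) Ry(pitch) Rx(roll)).
In Python, from bench import bot, vision, workorder, nets gives the robot as it stands.
- The arm moves only by the tool drive_tool, never from a script. Its argument "targets" is a list that holds one entry, the list of rows, each a list of 7 numbers: the shift along the world's x, y, z in mm, then the turn, a rotation vector about the world's x, y, z in degrees, then the closure, from -1 (fully open) to 1 (shut). A call has 1 to 20 rows; each row shifts and turns the commanded pose from where the row before left it; what a row does not reach is not made up. A row lasts 1/12 s, in which the tool goes at most 41.7 mm and 7.16 degrees, less where a joint would pass 70% of its speed; a pose out of reach is approached as far as the arm can. A call with a gripper value outside its range is refused whole. The fingers move at their own pace and stop on an object; "squeeze" is the grip in N (left out, the last holds). Time passes only in rows, so rows that do not move let the fingers close. It gives the time, the measured TCP pose, the force and the opening at its end, in the units of the state.
- bot.state(): the state, without advancing time (a new reading comes with each control period).
- vision.camera(name): name is "side" or "top"; returns (picture, depth): 480x640x3 uint8, red, green, blue; 480x640 float32, mm along the optical axis (not along the pixel's ray), 0 where there is no reading.
- vision.get_calibration(name): a dict with "K" (3x3 intrinsics, pixels), "extrinsics" (4x4, takes a point from camera to world coordinates). Camera axes: x right, y down, z forward; pixel columns grow to the right and rows downward; lengths in mm; the calibration is good to about 2 mm. A picture is of the moment at which its call begins. get_calibration takes no time and is no camera call.
- workorder.close_job(): hands the job in, once; it reports no verdict.
Trained networks look in the newest picture that a camera, given by its name, has taken for a name from the list of things; names that differ only in an ending like _2 or _b are one class to them, and where a whole thing is asked for, a point or a joint stands for the part that bears it (a point fixed in the world has none). Each returns a list of dicts, best first, with "score" (0 to 1); they miss things now and then, are a little off and sometimes report something else, mostly with a low value. They report only what shows in the picture. A call takes as long as a camera call. They do not tell look-alikes from the thing itself.
- nets.look_for(camera, thing): "extent" ([centre column, centre row, width, height] in pixels, round what is visible of it).
- nets.trace(camera, thing): "region" (480x640 bool, what is visible of it) and "extent" ([centre column, centre row, width, height] in pixels, round what is visible of it).
The state is a dict: "time": time; "joints": joint angles; "qvel": joint speeds; "tau": joint torques, N m; "ee_pos": TCP position; "ee_rot": TCP orientation; "ft_force": force on the tool from outside, world axes, zero at the start; "torque": the same for the moment, N m; "grip_width": finger opening in mm.
Only numpy, scipy, OpenCV 4.12 (cv2) and the standard library are available. Lean on these libraries where they do the work, as an engineer would, in place of code of your own. Each camera call takes 0.05 s, during which the arm holds its last target. There are 200 camera calls.

### The job

Set up the exposure rack for the bend-test strips: if the ball on the drip tray still wears its dust cap, take it off and stand it on the bench, opening down; raise the lever of the specimen bar's coupler, lower the coupler onto the ball with the bar's foot home in the slotted rest, and press the lever fully down to lock. Then hang every U-bent strip on the bench astride the white rod, square to it, with a clear gap between neighbours. Leave the flask, the tin and the jar where they stand.

Things in the scene. Friction and masses are not known exactly. Their poses are not given: they have to be found in the camera images.
- bar: Loose specimen bar, 0.8 kg: steel ball coupler, 12 mm round white rod (bare from x = 78 to 287 mm, axis at z = 24 mm), squared steel end foot. Origin: middle of the coupler's open underside, on its lower rim. x runs along the bar from coupler to foot, z up. At the start it lies level on the bench on rim and foot; centre of mass near x = 100 mm.
- socket_center (a point): Centre of the coupler's socket, where the ball's centre must come, 24 mm above the rim. The coupler is a cup open below, 39 mm outer and 28 mm inner diameter, top at bar z = 42 mm; behind it a tongue 24 mm wide, top at z = 36 mm, from x = 16 to 66 mm, and an 18 mm collar to x = 78 mm.
- bar_grip (a point): Point on the rod's axis at bar x = 125 mm, a good place to grip and carry the bar (12 mm thick).
- bar_hang (a point): Point on the rod's axis at bar x = 182 mm, the middle of the stretch for the strips (bar x = 90 to 275 mm).
- foot_bottom (a point): Middle of the underside of the bar's end foot (bar x = 295 mm, z = 0), a block 16 mm along the bar, 18 mm wide, 34 mm tall.
- handle (a joint): Coupler lever, rad: 0 = fully down (locked; so at the start), 1.35 = fully raised, at its stop. It stays where it is left; moving it takes about 0.1 N m (1.5 N at the knob). It works a hook-shaped jaw that closes under the ball: with the lever down the ball can neither enter nor leave, above 0.8 the jaw is clear of it.
- handle_grip (a point): Centre of the black ball knob, 18 mm in diameter, on the lever's free end. Pinched lightly (about 20 N) across the bar it turns between the pads as the lever swings. With the lever down it is above the rod at bar x = 80 mm, z = 46.5 mm (rod top 30 mm).
- handle_pivot (a point): The lever's pivot: the pin across the coupler, at bar x = 16 mm, z = 21 mm. With the lever down the knob's centre is 64 mm along the bar from it and 25.5 mm above it (69 mm away); it swings in the bar's vertical x-z plane, upward and back over the coupler.
- ball_post: Fixed steel post on the drip tray with a 25 mm ball on a 13 mm neck. Origin: foot of the post on the tray floor, 5 mm above the bench; z up.
- ball_center (a point): Centre of the ball, 125 mm above the post's foot (130 mm above the bench).
- rest_post: Fixed post at the other end of the tray, 295 mm from the ball post, with a slotted rest on top for the bar's foot. z up; the slot runs along the post's y, in line with the ball post (which may stand to +y or -y). Slot 24 mm wide, 26 mm long, cheeks 18 mm high with lips flared outward to about 44 mm, tops 29 mm above the slot floor.
- rest_floor (a point): Middle of the slot's floor, 101 mm above the post's foot (106 mm above the bench). With the foot on it and the ball in the socket the bar is level.
- cap_a: The ball's grey plastic dust cap, if it is on the ball at the start (else absent): a cup, opening below, 33 mm outer and 27 mm inner diameter, 31 mm tall, 20 g. Origin: middle of its open underside; z towards its closed top. It sits loosely over the ball, rim 14.5 mm below the ball's centre, top 16.5 mm above it; under it the coupler cannot go on.
- cap_b: The same cap, if it already stands on the bench at the start, opening down (else absent): then nothing need be done with it. Origin: middle of its open underside.
- stand: Fixed shallow steel drip tray, 100 x 360 x 12 mm, that carries the two posts along its long (y) axis. Origin: middle of its underside. Just to its right stands a fixed hot plate, 110 mm tall; taller fixed equipment and bottles stand behind both.
- strip_0: Loose bare metal strip bent to a U, standing on its two leg ends, bend up. 25 mm wide (its x), 3 mm thick, 36 mm across the legs outside and 30 mm inside (its y), 48 mm tall, 45 g. Origin: centre of the bend, 30 mm above the leg ends, 18 mm below the top; when the strip hangs on the rod its origin is 9 mm below the rod's axis. May be absent.
- strip_1: Loose bare metal strip bent to a U, standing on its two leg ends, bend up. 25 mm wide (its x), 3 mm thick, 36 mm across the legs outside and 30 mm inside (its y), 48 mm tall, 45 g. Origin: centre of the bend, 30 mm above the leg ends, 18 mm below the top; when the strip hangs on the rod its origin is 9 mm below the rod's axis. May be absent.
- strip_2: Loose bare metal strip bent to a U, standing on its two leg ends, bend up. 25 mm wide (its x), 3 mm thick, 36 mm across the legs outside and 30 mm inside (its y), 48 mm tall, 45 g. Origin: centre of the bend, 30 mm above the leg ends, 18 mm below the top; when the strip hangs on the rod its origin is 9 mm below the rod's axis. May be absent.
- strip_3: Loose bare metal strip bent to a U, standing on its two leg ends, bend up. 25 mm wide (its x), 3 mm thick, 36 mm across the legs outside and 30 mm inside (its y), 48 mm tall, 45 g. Origin: centre of the bend, 30 mm above the leg ends, 18 mm below the top; when the strip hangs on the rod its origin is 9 mm below the rod's axis. May be absent.
- strip_4: Loose bare metal strip bent to a U, standing on its two leg ends, bend up. 25 mm wide (its x), 3 mm thick, 36 mm across the legs outside and 30 mm inside (its y), 48 mm tall, 45 g. Origin: centre of the bend, 30 mm above the leg ends, 18 mm below the top; when the strip hangs on the rod its origin is 9 mm below the rod's axis. May be absent.
- flask: Bystander: clear conical glass flask, 64 mm wide, 104 mm tall. Origin: middle of its underside.
- tin: Bystander: round white tin with a green lid, 57 mm wide, 23 mm tall. Origin: middle of its underside.
- jar: Bystander: small screw jar with a black cap, 44 mm wide, 46 mm tall. Origin: middle of its underside.
There are look-alikes about, which are no part of the job. Leave any blue or pink look-alike of the strip_4 alone.

How it is judged:
By the outcome, as a careful person would: the job done as asked, in the order asked, and still so for the second after the job is handed in, with the robot touching nothing.
Of cap_a, cap_b only 1 to 1 are there at a start; the rules pass over those that are not, and their reading is None.
Of strip_0, strip_1, strip_2, strip_3, strip_4 only 3 to 5 are there at a start; the rules pass over those that are not, and their reading is None.
At some moment in a run one of bar may be knocked a few centimetres aside while the robot is not near it.
It also fails if it takes over 210 s, if anything falls off the work surface, if the arm or the gripper's body presses on something with over 40 N, if the wrist force passes 120 N, or if a joint passes its speed limit or range.

## Working session

There is one attempt and no reset: what is moved stays moved. The work goes in short steps, Python scripts to look and compute and a tool call to move; the robot and the scene stay as the last step left them, time stands still between calls to the robot, and variables do not carry over. Pictures are saved under pics/ and viewed, on a budget of 14 in all, crops included, one or two more only if the job needs it, and the job is handed in when it is done.

Besides the shell and the picture viewer there is one more tool, called after "Request:" in YAML: its name, and indented under it one key for each argument. drive_tool: Moves the arm, as the interface text tells. Its arguments: {"type":"object","properties":{"targets":{"type":"array","items":{"type":"array","items":{"type":"array","items":{"type":"number"}}}},"squeeze":{"type":"number"}},"required":["targets"]}

```bash
ls; mkdir -p pics; cat > h.py <<'E'
import numpy as np, cv2
from bench import bot, vision, workorder, nets
def cam(n):
    im,d=vision.camera(n); c=vision.get_calibration(n); return im,d,np.array(c["K"]),np.array(c["extrinsics"])
def cloud(d,K,E):
    v,u=np.mgrid[:480,:640]; p=np.stack([(u-K[0,2])/K[0,0]*d,(v-K[1,2])/K[1,1]*d,d,np.ones_like(d)],-1)
    return (p@E.T)[...,:3]
def proj(P,K,E):
    p=np.linalg.inv(E)@np.append(P,1); q=K@p[:3]; return q[:2]/q[2]
def save(n,im): cv2.imwrite(n,cv2.cvtColor(im,cv2.COLOR_RGB2BGR))
E
python3 - <<'E'
from h import *
for n in("top","side"):
    im,d,K,E=cam(n); save(f"pics/{n}0.png",im); print(n,K[0,0],E.round(2).tolist())
    P=cloud(d,K,E); np.save(n+"0.npy",P)
    for t in ["bar","handle_grip","ball_post","rest_post","cap_a","strip_0","flask","tin","jar"]:
        for r in nets.trace(n,t):
            m=r["region"]&(d>0); q=P[m]; 
            if len(q) and r["score"]>.2: print(t,round(r["score"],2),np.round(r["extent"]).tolist(),np.median(q,0).round().tolist(),"max z",np.percentile(q[:,2],98).round())
print(bot.state())
E
```

```text
pics
top 536.6091876414952 [[-0.0, -1.0, 0.09, 354.62], [-1.0, 0.0, 0.0, -15.7], [-0.0, -0.09, -1.0, 1391.72], [0.0, 0.0, 0.0, 1.0]]
bar 0.62 [427.0, 248.0, 119.0, 52.0] [437.0, -204.0, 33.0] max z 55.0
handle_grip 0.51 [397.0, 261.0, 23.0, 22.0] [430.0, -195.0, 50.0] max z 56.0
rest_post 0.8 [290.0, 201.0, 19.0, 29.0] [574.0, 72.0, 106.0] max z 137.0
rest_post 0.66 [268.0, 256.0, 14.0, 17.0] [434.0, 131.0, 46.0] max z 52.0
strip_0 0.71 [296.0, 255.0, 15.0, 19.0] [434.0, 56.0, 44.0] max z 52.0
strip_0 0.6 [244.0, 270.0, 18.0, 13.0] [402.0, 191.0, 45.0] max z 53.0
strip_0 0.58 [268.0, 256.0, 12.0, 14.0] [435.0, 131.0, 45.0] max z 52.0
strip_0 0.52 [347.0, 235.0, 15.0, 16.0] [483.0, -70.0, 45.0] max z 51.0
strip_0 0.47 [212.0, 258.0, 11.0, 13.0] [432.0, 271.0, 46.0] max z 52.0
flask 0.62 [406.0, 195.0, 25.0, 25.0] [591.0, -215.0, 39.0] max z 105.0
tin 0.8 [419.0, 287.0, 22.0, 24.0] [358.0, -253.0, 23.0] max z 28.0
jar 0.72 [463.0, 273.0, 18.0, 19.0] [390.0, -363.0, 45.0] max z 50.0
side 476.60172832785537 [[-0.97, -0.15, 0.19, 266.88], [-0.24, 0.57, -0.79, 860.71], [0.0, -0.81, -0.59, 
[... 1071 characters left out ...]
276.0, 38.0] max z 48.0
{'time': 1.0, 'joints': array([-60.82132067,  29.07647494, -13.61267134,  85.95577595,
         7.2039281 ,  65.82699567,  -8.86983102]), 'qvel': array([-0.05752888, -0.03856451, -0.01468434, -0.04112916,  0.03597215,
       -0.00176826,  0.01006152]), 'tau': array([ 1.70317915e-03, -6.20379710e+01, -2.18409285e+00, -2.49962479e+01,
        1.40076716e-02,  2.33546998e-03, -1.41714702e-05]), 'ee_pos': array([245.58563153, 574.71356427, 256.28287614]), 'ee_rot': array([-1.79999146e+02,  1.66494996e-03,  1.56864348e+02]), 'ft_force': array([-0.02318527, -0.10994523, -0.21119363]), 'torque': array([ 0.0318891 , -0.0084728 ,  0.00029469]), 'grip_width': 85.47301400100287}
```

```bash
python3 - <<'E'
import cv2
a=cv2.imread("pics/top0.png"); b=cv2.imread("pics/side0.png")
cv2.imwrite("pics/top0c.png",cv2.resize(a[150:320,195:485],None,fx=2.75,fy=2.75,interpolation=cv2.INTER_CUBIC))
cv2.imwrite("pics/side0c.png",cv2.resize(b[170:390,200:420],None,fx=2.7,fy=2.7,interpolation=cv2.INTER_CUBIC))
E
```

```text
(no output)
```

View pics/top0c.png

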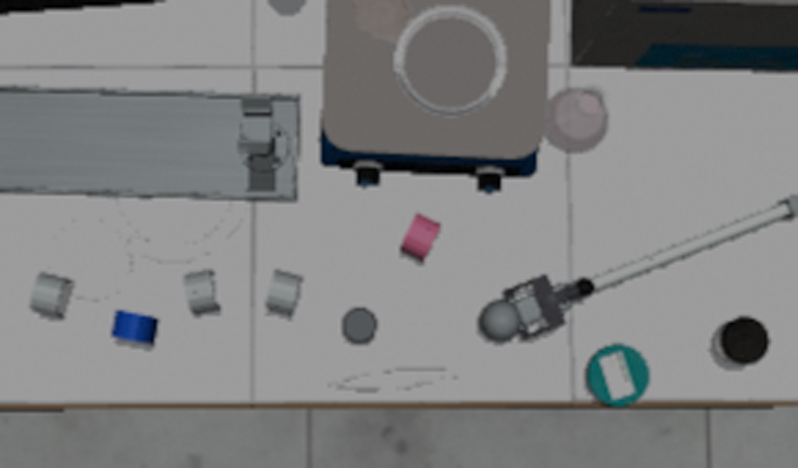

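View pics/side0c.png

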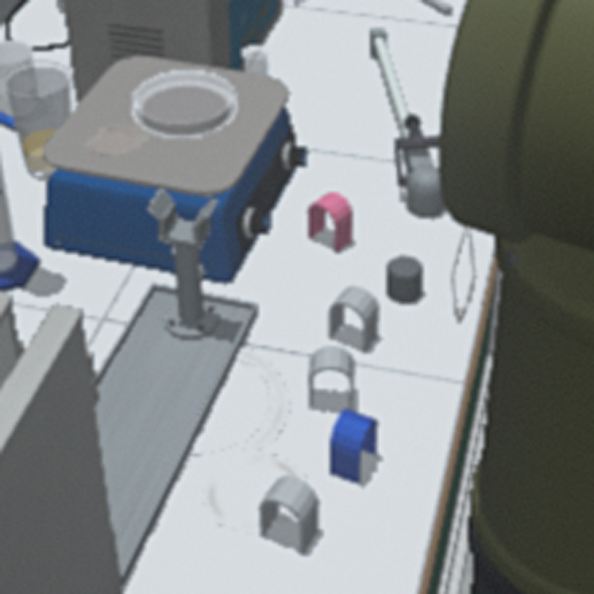

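```bash
python3 - <<'E'
import cv2
a=cv2.imread("pics/top0.png")
cv2.imwrite("pics/top0d.png",cv2.resize(a[100:340,60:330],None,fx=2.5,fy=2.5,interpolation=cv2.INTER_CUBIC))
E
```

```text
(no output)
```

View pics/top0d.png

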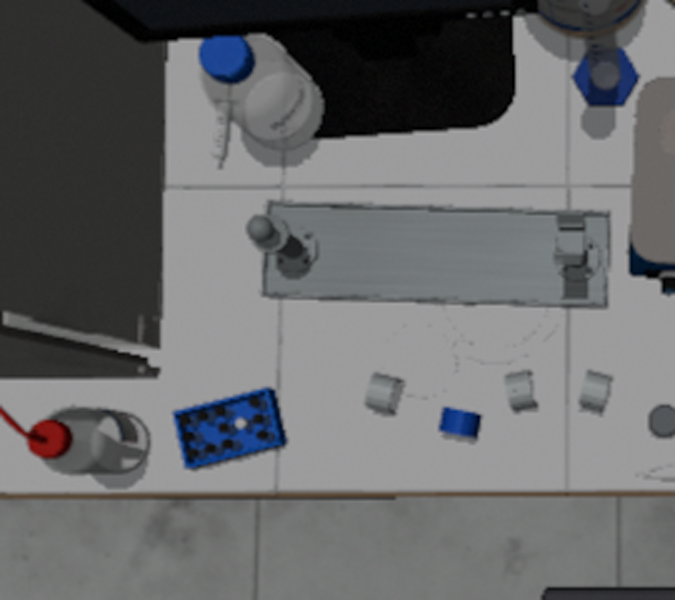

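```bash
python3 - <<'E'
from h import *
P=np.load("top0.npy"); S=np.load("side0.npy")
im=cv2.imread("pics/top0.png"); si=cv2.imread("pics/side0.png")
def box(P,x0,x1,y0,y1,z0,z1):
    return (P[...,0]>x0)&(P[...,0]<x1)&(P[...,1]>y0)&(P[...,1]<y1)&(P[...,2]>z0)&(P[...,2]<z1)
for nm,Q in (("top",P),("side",S)):
    for t,b in dict(ball=(530,650,320,420,105,170),rest=(530,640,30,120,100,170),cap=(370,440,-40,40,8,60),tray=(450,700,-50,420,3,25)).items():
        q=Q[box(Q,*b)]
        if len(q)<5: print(nm,t,len(q));continue
        print(nm,t,len(q),"med",np.median(q,0).round(1),"min",np.percentile(q,2,0).round(1),"max",np.percentile(q,98,0).round(1))
        if t=="ball":
            top=q[q[:,2]>np.percentile(q[:,2],98)-3]; print(" top",top.mean(0).round(1),len(top))
            f=lambda c:np.linalg.norm(q-c[:3],axis=1)-c[3]
            from scipy.optimize import least_squares
            r=least_squares(f,[590,370,130,12.5],loss="soft_l1"); print(" fit",r.x.round(1),np.abs(r.fun).mean().round(2))
    for c in ((434,56),(434,131),(432,271),(402,191),(483,-70)):
        m=box(Q,c[0]-35,c[0]+35,c[1]-35,c[1]+35,40,60); q=Q[m]
        if len(q)<5: print(nm,c,len(q)); continue
        r=cv2.minAreaRect(q[:,:2].astype(np.float32)); ti=(im if nm=="top" else si)[m].mean(0).round()
        print(nm,"strip",c,len(q),q.mean(0).round(1),"rect",np.round(r[0],1),np.round(r[1],1),round(r[2],1),ti)
    q=Q[box(Q,380,620,-440,-120,20,60)]
    if nm=="top":
        rod=q[(q[:,1]<-215)&(q[:,1]>-300)]
        vx,vy,x0,y0=cv2.fitLine(rod[:,:2].astype(np.float32),cv2.DIST_HUBER,0,.01,.01).ravel(); print("rod",vx,vy,np.degrees(np.arctan2(vy,vx)),x0,y0,rod[:,2].mean())
        u=np.array([vx,vy])*np.sign(-vy); s=(q[:,:2]-[x0,y0])@u; l=(q[:,:2]-[x0,y0])@[-u[1],u[0]]
        ok=np.abs(l)<25
        for a in np.arange(-150,220,10):
            k=ok&(s>=a)&(s<a+10)
            if k.sum(): print(a,k.sum(),"z",q[k,2].max().round(),np.median(q[k,2]).round(),"l",l[k].min().round(),l[k].max().round())
E
```

```text
top ball 115 med [582.6 365.7 137.1] min [572.5 356.3 105.3] max [595.3 378.7 144.2]
 top [584.4 369.5 142.8] 18
 fit [586.1 370.9 121.9  19.1] 1.83
top rest 237 med [579.1  74.8 123. ] min [549.4  62.  101.9] max [599.9  87.1 137.6]
top cap 135 med [404.  -14.8  30.8] min [388.9 -30.   19.8] max [4.193e+02 4.000e-01 3.650e+01]
top tray 5636 med [570.4 218.    5.7] min [458.4  -2.    3.1] max [690.5 401.1  15.4]
top strip (434, 56) 117 [434.4  55.1  46.1] rect [434.4  55.6] [24.9 31.1] 75.9 [129. 128. 124.]
top strip (434, 131) 115 [434.9 131.2  46.2] rect [435.3 131.3] [31.1 25.4] 10.6 [128. 127. 123.]
top strip (432, 271) 115 [432.8 270.8  46.3] rect [433.9 270.8] [25.2 31.5] 80.3 [127. 126. 123.]
top strip (402, 191) 121 [402.9 193.2  46.1] rect [402.9 193.3] [33.4 24.6] 79.1 [123.  57.  25.]
top strip (483, -70) 117 [485.2 -71.1  46. ] rect [485.1 -70.8] [24.9 31.9] 64.9 [105.  83. 145.]
rod 0.9913291 0.13140249 7.550644 528.631 -240.78064 33.30457263403693
-100 8 z 50.0 41.0 l -23.0 0.0
-90 28 z 59.0 31.0 l -25.0 7.0
-80 10 z 35.0 30.0 l -3.0 17.0
-70 12 z 58.0 40.0 l -23.0 17.0
[... 277 characters left out ...]
 63.6 100.9] max [599.2  90.2 133.9]
side cap 177 med [404.6  -4.9  26.5] min [390.1 -25.    8.6] max [420.3   4.7  31.6]
side tray 2708 med [566.7 144.7   4.9] min [453.   15.3   3.1] max [677.2 316.6  22.4]
side strip (434, 56) 97 [434.4  57.9  44.4] rect [435.1  56.7] [26.3 29.1] 75.1 [177. 172. 164.]
side strip (434, 131) 117 [437.6 133.5  44.6] rect [437.5 132.8] [28.1 27.4] 13.1 [177. 172. 164.]
side strip (432, 271) 160 [433.1 273.6  44.8] rect [433.9 272.6] [25.6 29.3] 76.4 [178. 173. 164.]
side strip (402, 191) 129 [405.1 199.   44.7] rect [405.2 197.6] [27.8 25.3] 78.7 [182. 100.  69.]
side strip (483, -70) 76 [485.6 -68.5  44.3] rect [486.7 -69.2] [29.3 29.7] 67.5 [153. 126. 197.]
```

```bash
cat >> h.py <<'E'
def barpose():
    im,d,K,E=cam("top"); P=cloud(d,K,E)
    rs=nets.trace("top","bar")
    m=np.zeros(d.shape,bool)
    for r in rs:
        if r["score"]>.3: m|=r["region"]
    m=cv2.dilate(m.astype(np.uint8),np.ones((5,5)))>0
    m&=(d>0)&(P[...,2]>12); q=P[m]
    kn=[r for r in nets.trace("top","handle_grip") if r["score"]>.3]
    k=P[kn[0]["region"]&(d>0)] if kn else None
    return im,P,m,q,k,K,E
E
python3 - <<'E'
from h import *
im,P,m,q,k,K,E=barpose(); print(bot.state()["time"])
# rod: robust line
A=q[:,:2].astype(np.float32); L=cv2.fitLine(A,cv2.DIST_HUBER,0,.01,.01).ravel()
for _ in range(4):
    u=L[:2]*np.sign(-L[1]); c=L[2:]; s=(A-c)@u; l=(A-c)@[-u[1],u[0]]
    rod=(np.abs(l)<8)&(s>s.min()+100)&(s<s.max()-25)&(q[:,2]<40); L=cv2.fitLine(A[rod],cv2.DIST_HUBER,0,.01,.01).ravel()
print("u",u,np.degrees(np.arctan2(u[1],u[0])),"c",c,"z rod",np.median(q[rod,2]), rod.sum())
for a in np.arange(s.min(),s.max(),10):
    j=(s>=a)&(s<a+10)
    if j.any(): print(round(a),j.sum(),"zmax",q[j,2].max().round(),"zmed",np.median(q[j,2]).round(),"l",np.percentile(l[j],[3,97]).round(), "mid",(c+u*(a+5)).round())
if k is not None: print("knob",np.median(k,0).round(1),k[k[:,2]>48].mean(0).round(1),len(k)); kk=k[k[:,2]>48].mean(0)[:2]; print("s",(kk-c)@u,"l",(kk-c)@[-u[1],u[0]])
# coupler dome circle
h=P.reshape(-1,3); 
# tray + rest
P=np.load("top0.npy")
b=(P[...,2]>8)&(P[...,2]<16)&(P[...,0]>480)&(P[...,0]<690)&(P[...,1]>0)&(P[...,1]<420)
t=(P[...,2]>3)&(P[...,2]<16)&(P[...,0]>490)&(P[...,0]<660)&(P[...,1]>-20)&(P[...,1]<420)
r=cv2.minAreaRect(P[t][:,:2].astype(np.float32)); print("tray",r)
for z0,z1 in((103,109),(130,140),(110,122)):
    q=P[(P[...,2]>z0)&(P[...,2]<z1)&(P[...,0]>530)&(P[...,0]<620)&(P[...,1]>50)&(P[...,1]<100)]
    print(z0,len(q),q.mean(0).round(1),q.min(0).round(1),q.max(0).round(1))
E
```

```text
1.15
u [ 0.3598537  -0.93300873] -68.90878 c [ 474.47037 -317.84955] z rod 28.91249347220287 339
-204 53 zmax 49.0 zmed 34.0 l [-14.  14.] mid [ 403. -132.]
-194 56 zmax 46.0 zmed 40.0 l [-17.  17.] mid [ 407. -142.]
-184 57 zmax 50.0 zmed 41.0 l [-16.  17.] mid [ 410. -151.]
-174 69 zmax 42.0 zmed 31.0 l [-23.  23.] mid [ 414. -160.]
-164 48 zmax 42.0 zmed 36.0 l [-23.  23.] mid [ 417. -170.]
-154 75 zmax 54.0 zmed 45.0 l [-23.  22.] mid [ 421. -179.]
-144 79 zmax 55.0 zmed 49.0 l [-22.  23.] mid [ 425. -188.]
-134 37 zmax 53.0 zmed 46.0 l [-12.  12.] mid [ 428. -198.]
-124 31 zmax 57.0 zmed 48.0 l [-10.  11.] mid [ 432. -207.]
-114 32 zmax 58.0 zmed 53.0 l [-8.  8.] mid [ 435. -216.]
-104 13 zmax 58.0 zmed 53.0 l [-5.  8.] mid [ 439. -226.]
-94 18 zmax 35.0 zmed 28.0 l [-5.  6.] mid [ 443. -235.]
-84 16 zmax 33.0 zmed 28.0 l [-6.  5.] mid [ 446. -244.]
-74 19 zmax 35.0 zmed 29.0 l [-5.  5.] mid [ 450. -254.]
-64 18 zmax 33.0 zmed 28.0 l [-5.  6.] mid [ 453. -263.]
-54 18 zmax 33.0 zmed 30.0 l [-5.  5.] mid [ 457. -272.]
-44 20 zmax 35.0 zmed 30.0 l [-6.  6.] mid [ 461. -282.]
-34 1
[... 600 characters left out ...]
 500. -384.]
76 18 zmax 35.0 zmed 27.0 l [-6.  6.] mid [ 504. -394.]
86 20 zmax 35.0 zmed 30.0 l [-5.  5.] mid [ 507. -403.]
96 30 zmax 38.0 zmed 30.0 l [-8.  8.] mid [ 511. -412.]
106 27 zmax 40.0 zmed 34.0 l [-8.  8.] mid [ 515. -422.]
116 3 zmax 34.0 zmed 34.0 l [-5.  5.] mid [ 518. -431.]
knob [ 430.1 -188.2   48.1] [ 427.8 -197.9   51.4] 270
s -128.68794726754027 l -0.38902005045668325
tray ((575.696533203125, 200.96029663085938), (437.86175537109375, 169.14910888671875), 89.8612289428711)
103 68 [575.7  74.9 105.8] [565.7  61.9 103. ] [586.4  86.4 109. ]
130 67 [575.6  75.8 133.5] [548.8  62.5 130. ] [600.6  88.8 139.8]
110 24 [581.2  74.  116.8] [561.4  61.3 110. ] [590.3  87.5 121.9]
```

Request:
drive_tool:
  targets:
    - [[20,-28,0,0,0,-2.3,-1],[20,-28,0,0,0,-2.3,-1],[20,-28,0,0,0,-2.3,-1],[20,-28,0,0,0,-2.3,-1],[20,-28,0,0,0,-2.3,-1],[20,-28,0,0,0,-2.3,-1],[20,-28,0,0,0,-2.3,-1],[20,-28,0,0,0,-2.3,-1],[20,-28,0,0,0,-2.3,-1],[20,-28,0,0,0,-2.3,-1],[5,-30,0,0,0,-2.28,0],[5,-30,0,0,0,-2.28,0],[5,-30,0,0,0,-2.28,0],[5,-30,0,0,0,-2.28,0],[5,-30,0,0,0,-2.28,0],[5,-30,0,0,0,-2.28,0],[5,-30,0,0,0,-2.28,0],[5,-30,0,0,0,-2.28,0],[5,-30,0,0,0,-2.28,0],[5,-30,0,0,0,-2.28,0]]
  squeeze: 20

```text
time: 2.82
ee_pos: [495.7, -6.7, 256.5]
ee_rot: [180.0, 0.0, 111.0]
ft_force: [-0.1, -0.6, -0.5]
grip_width: 42.8
```

```bash
cat >> h.py <<'E'
def rodfit(q,zlo=22,zhi=40):
    A=q[:,:2].astype(np.float32); L=cv2.fitLine(A,cv2.DIST_HUBER,0,.01,.01).ravel()
    for _ in range(5):
        u=L[:2]*np.sign(-L[1]); c=L[2:]; s=(A-c)@u; l=(A-c)@[-u[1],u[0]]
        rod=(np.abs(l)<8)&(s>s.min()+105)&(s<s.max()-25)&(q[:,2]<zhi)&(q[:,2]>zlo); L=cv2.fitLine(A[rod],cv2.DIST_HUBER,0,.01,.01).ravel()
    on=np.abs(l)<4
    s0,s1=s[on].min(),s[on].max(); o=((s0+19.5)+(s1-303))/2
    return c+u*o,u,np.degrees(np.arctan2(u[1],u[0])),s1-s0
E
python3 - <<'E'
from h import *
im,P,m,q,k,K,E=barpose(); print(rodfit(q), bot.state()["time"])
P=np.load("top0.npy"); from scipy.optimize import least_squares
q=P[(P[...,2]>124)&(P[...,0]>560)&(P[...,0]<610)&(P[...,1]>345)&(P[...,1]<395)]
r=least_squares(lambda c:np.linalg.norm(q-c[:3],axis=1)-12.5,[585,370,130],loss="soft_l1"); print("ball",r.x,len(q),np.abs(r.fun).mean())
E
```

```text
(array([ 407.76608, -145.01764], dtype=float32), array([ 0.36022583, -0.93286514], dtype=float32), np.float32(-68.88593), np.float32(321.28207)) 2.9667
ball [584.99194197 369.79363158 130.13247562] 91 1.3166209539036247
```

Request:
drive_tool:
  targets:
    - [[-7.4,-26.6,-17,0,0,0,0],[-7.4,-26.6,-17,0,0,0,0],[-7.4,-26.6,-17,0,0,0,0],[-7.4,-26.6,-17,0,0,0,0],[-7.4,-26.6,-17,0,0,0,0],[-7.4,-26.6,-17,0,0,0,0],[-7.4,-26.6,-17,0,0,0,0],[-7.4,-26.6,-17,0,0,0,0],[0,0,0,0,0,0,0]]

```text
time: 3.72
ee_pos: [433.7, -221.9, 117.9]
ee_rot: [-179.8, -0.0, 110.8]
ft_force: [0.7, -0.5, -0.3]
grip_width: 42.6
```

```bash
python3 - <<'E'
from h import *
im,d,K,E=cam("top"); s=bot.state(); print(s["ee_pos"],s["ee_rot"])
a=im[200:330,340:500]; a=cv2.resize(a,None,fx=3,fy=3,interpolation=cv2.INTER_CUBIC)
im,d,K,E=cam("side"); b=cv2.resize(im[150:300,300:400],None,fx=2.6,fy=2.6,interpolation=cv2.INTER_CUBIC)
b=np.pad(b,((0,0),(0,0),(0,0))); h=390; 
save("pics/c1.png",np.hstack([a[:h],b[:h]]))
E
```

```text
[ 434.99903452 -219.41861972  118.92437881] [-1.79864615e+02 -8.91604894e-02  1.10871082e+02]
```

View pics/c1.png

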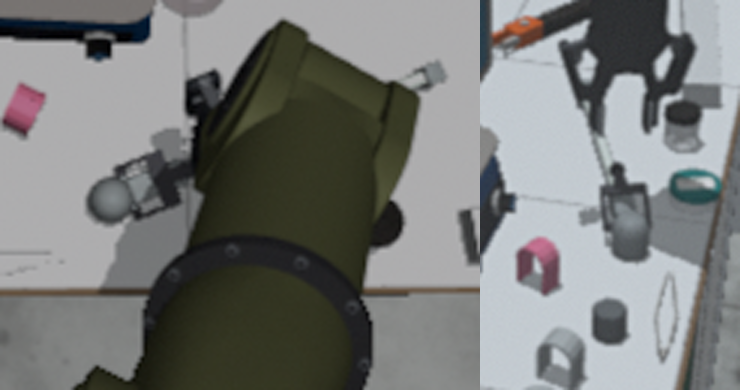

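Request:
drive_tool:
  targets:
    - [[0,0,-10,0,0,0,0],[0,0,-10,0,0,0,0],[0,0,-10,0,0,0,0],[0,0,-10,0,0,0,0],[0,0,-9,0,0,0,0],[0,0,-8,0,0,0,0],[0,0,0,0,0,0,0],[0,0,0,0,0,0,0.3],[0,0,0,0,0,0,0.6],[0,0,0,0,0,0,0.8],[0,0,0,0,0,0,1],[0,0,0,0,0,0,1],[0,0,0,0,0,0,1],[0,0,0,0,0,0,1]]
  squeeze: 20

```text
time: 4.98
ee_pos: [437.0, -217.9, 63.7]
ee_rot: [179.9, 0.0, 111.1]
ft_force: [1.8, 3.5, 4.4]
grip_width: 15.6
```

```bash
python3 - <<'E'
from h import *
s=bot.state(); print(s["ee_pos"],s["grip_width"],s["ft_force"])
im,d,K,E=cam("side"); save("pics/c2.png",cv2.resize(im[170:250,310:400],None,fx=6,fy=6,interpolation=cv2.INTER_CUBIC))
R=cv2.Rodrigues(np.array(s["ee_rot"])*0)[0]
for P in [(436.6,-219.6,46.5),(407.8,-145,42)]: print(proj(P,K,E)-[310,170])
E
```

```text
[ 437.03482471 -217.94202948   63.67746508] 15.615049445854881 [1.77508193 3.4744905  4.37088556]
[43.31175445 44.6238102 ]
[48.82271613 62.81785824]
```

View pics/c2.png

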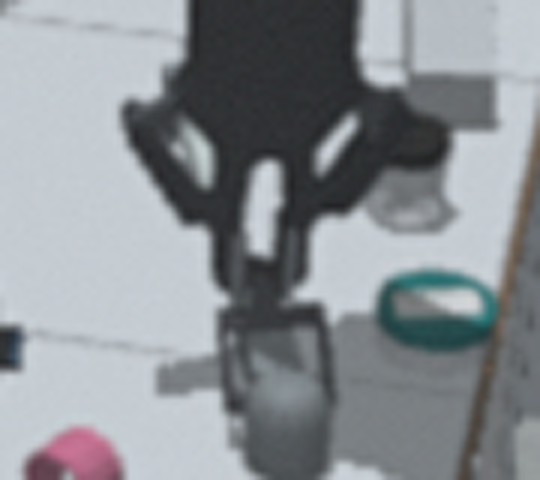

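Request:
drive_tool:
  targets:
    - [[-0.7,1.8,4.2,0,0,0,1],[-0.7,1.8,4.0,0,0,0,1],[-0.9,2.2,3.8,0,0,0,1],[-0.9,2.3,3.7,0,0,0,1],[-1,2.6,3.5,0,0,0,1],[-1.1,2.8,3.4,0,0,0,1],[-1.2,3,3.1,0,0,0,1],[-1.2,3.2,2.9,0,0,0,1],[-1.3,3.4,2.7,0,0,0,1],[-1.4,3.6,2.5,0,0,0,1],[-1.4,3.7,2.2,0,0,0,1],[-1.5,3.8,1.9,0,0,0,1],[-1.5,3.9,1.6,0,0,0,1],[-1.5,4,1.4,0,0,0,1],[-1.6,4.1,1.1,0,0,0,1],[-1.6,4.1,0.8,0,0,0,1],[-1.6,4.2,0.5,0,0,0,1],[-1.6,4.2,0.2,0,0,0,1],[-1.6,4.2,-0.1,0,0,0,1],[-1.6,4.2,-0.4,0,0,0,1]]

```text
time: 6.7
ee_pos: [409.9, -150.0, 106.2]
ee_rot: [-180.0, -0.1, 111.1]
ft_force: [0.3, 1.0, -0.8]
grip_width: 1.1
```

Request:
drive_tool:
  targets:
    - [[0,0,0,0,0,0,1],[0,0,0,0,0,0,1]]

```text
time: 6.87
ee_pos: [409.8, -150.4, 106.1]
ee_rot: [-179.9, -0.1, 111.1]
ft_force: [0.2, -1.0, -0.5]
grip_width: -0.5
```

```bash
python3 - <<'E'
from h import *
im,d,K,E=cam("side"); save("pics/c3.png",cv2.resize(im[170:250,310:400],None,fx=6,fy=6,interpolation=cv2.INTER_CUBIC))
E
```

```text
(no output)
```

View pics/c3.png

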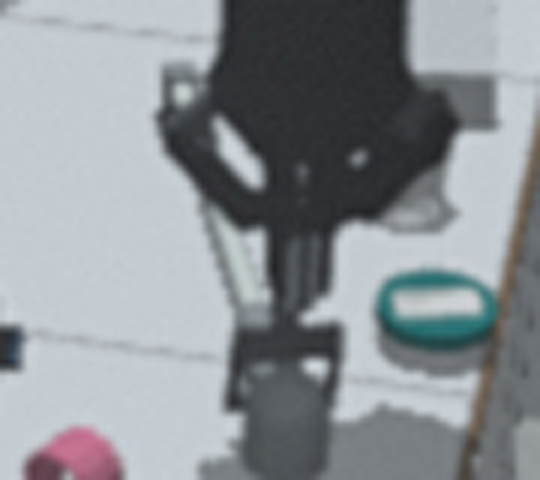

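Request:
drive_tool:
  targets:
    - [[0,0,15,0,0,0,1],[0,0,15,0,0,0,1],[0,20,25,0,0,0,0],[0,30,25,0,0,0,0],[5,35,15,0,0,0,0],[10,35,0,0,0,0,0],[10,35,0,0,0,0,0],[10,35,0,0,0,0,0],[0,0,0,0,0,0,0]]

```text
time: 7.67
ee_pos: [447.2, 46.2, 201.4]
ee_rot: [179.8, -0.1, 111.5]
ft_force: [-0.1, 0.4, 0.0]
grip_width: 42.6
```

```bash
python3 - <<'E'
from h import *
im,P,m,q,k,K,E=barpose(); o,u,a,L=rodfit(q); print(o,u,a,L,bot.state()["ee_pos"])
if k is not None:
    kk=k[k[:,2]>48]; n=np.array([-u[1],u[0]]); s=(k[:,:2]-o)@u
    for x in range(0,110,8):
        j=(s>=x)&(s<x+8); 
        if j.any(): print(x,j.sum(),k[j,2].max().round(),np.median(k[j,2]).round(1))
t=cv2.resize(im[190:320,340:500],None,fx=3,fy=3,interpolation=cv2.INTER_CUBIC)
im,d,K,E=cam("side"); b=cv2.resize(im[170:250,310:400],None,fx=3.4,fy=4.875,interpolation=cv2.INTER_CUBIC)
save("pics/c4.png",np.hstack([t,b]))
E
```

```text
[ 407.62714 -144.5704 ] [ 0.3592448 -0.9332434] -68.946175 320.16483 [445.16986869  38.74010237 201.01060442]
0 50 66.0 56.6
8 55 84.0 65.0
16 31 102.0 92.4
24 20 101.0 96.5
32 1 91.0 90.9
```

View pics/c4.png

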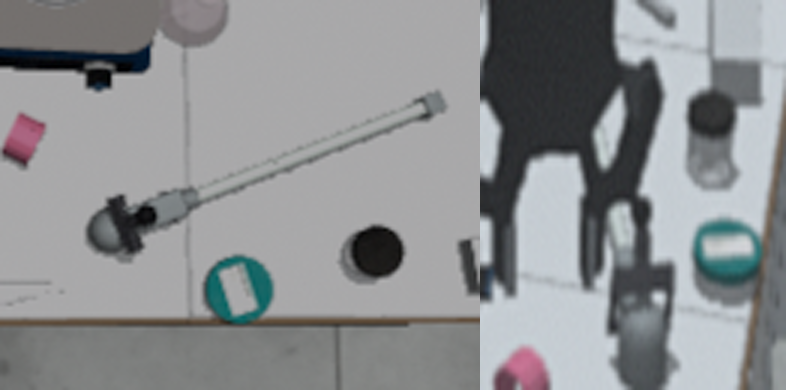

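Request:
drive_tool:
  targets:
    - [[0.8,-30,-4,0,0,0,0],[0.8,-30,-4,0,0,0,0],[0.8,-30,-4,0,0,0,0],[0.8,-30,-4,0,0,0,0],[0.8,-30,-4,0,0,0,0],[0.8,-30,-4,0,0,0,0],[0.7,-30,-4,0,0,0,0],[0.7,-30,-4,0,0,0,0],[0.7,-31,-4,0,0,0,0],[0.7,-30,-4,0,0,0,0],[0,0,-20,0,0,0,0],[0,0,-20,0,0,0,0],[0,0,-20,0,0,0,0],[0,0,-20,0,0,0,0],[0,0,0,0,0,0,0],[0,0,0,0,0,0,0]]
  squeeze: 100

```text
time: 9.2
ee_pos: [451.5, -262.9, 80.8]
ee_rot: [-179.9, -0.1, 110.9]
ft_force: [0.4, 0.3, 1.0]
grip_width: 42.8
```

```bash
python3 - <<'E'
from h import *
im,d,K,E=cam("side"); s=bot.state(); print(s["ee_pos"],s["ee_rot"])
P=cloud(d,K,E); m=np.zeros(d.shape,bool)
for r in nets.trace("side","bar"):
    print(r["score"],r["extent"])
    if r["score"]>.3: m|=r["region"]
q=P[m&(d>0)]; o=np.array([407.6,-144.6]);u=np.array([.3592,-.9332]); n=np.array([-u[1],u[0]])
s=(q[:,:2]-o)@u; l=(q[:,:2]-o)@n
for x in range(-20,310,15):
    j=(s>=x)&(s<x+15)
    if j.sum()>3: print(x,j.sum(),l[j].mean().round(1),q[j,2].max().round())
E
```

```text
[ 452.32863168 -263.05805405   81.71130322] [-1.79957457e+02 -4.67208605e-03  1.10951183e+02]
0.73 [351.9, 217.4, 26.8, 74.0]
-20 177 4.1 41.0
-5 171 3.7 67.0
10 127 5.9 98.0
25 11 6.1 96.0
55 18 4.8 36.0
70 14 -5.5 33.0
85 13 3.4 29.0
100 14 1.5 29.0
115 16 1.7 30.0
130 12 0.6 31.0
145 16 -0.6 29.0
160 12 3.9 29.0
175 8 1.7 29.0
280 12 8.4 34.0
295 6 6.9 33.0
```

Request:
drive_tool:
  targets:
    - [[0,0,-12,0,0,0,0],[0,0,-12,0,0,0,0],[0,0,-12,0,0,0,0],[0,0,-8,0,0,0,0],[0,0,-5,0,0,0,0],[0,0,0,0,0,0,0],[0,0,0,0,0,0,0.4],[0,0,0,0,0,0,0.7],[0,0,0,0,0,0,1],[0,0,0,0,0,0,1],[0,0,0,0,0,0,1],[0,0,0,0,0,0,1],[0,0,0,0,0,0,1]]
  squeeze: 110

```text
time: 10.38
ee_pos: [454.2, -262.0, 33.2]
ee_rot: [179.9, 0.1, 111.1]
ft_force: [1.5, 2.3, 6.8]
grip_width: 8.7
```

Request:
drive_tool:
  targets:
    - [[0,0,3,0,0,0,1],[0,0,4,0,0,0,1],[0,0,8,0,0,0,1],[0,0,12,0,0,0,1],[0,0,15,0,0,0,1],[0,0,15,0,0,0,1],[0,0,15,0,0,0,1],[0,0,15,0,0,0,1],[0,0,15,0,0,0,1],[0,0,15,0,0,0,1],[0,0,15,0,0,0,1],[0,0,15,0,0,0,1],[0,0,15,0,0,0,1],[0,0,15,0,0,0,1],[0,0,15,0,0,0,1],[0,0,8,0,0,0,1],[0,0,0,0,0,0,1]]

```text
time: 11.8
ee_pos: [453.1, -262.3, 233.8]
ee_rot: [179.9, 0.1, 111.0]
ft_force: [1.3, 0.1, -9.4]
grip_width: 8.4
```

Request:
drive_tool:
  targets:
    - [[3,10,0,0,0,-0.5,1],[5,20,0,0,0,-1,1],[7,28,0,0,0,-1.3,1],[7.5,30,0,0,0,-1.4,1],[7.5,30,0,0,0,-1.4,1],[7.5,30,0,0,0,-1.4,1],[7.5,30,0,0,0,-1.4,1],[7.5,30,0,0,0,-1.4,1],[7.5,30,0,0,0,-1.4,1],[7.5,30,0,0,0,-1.4,1],[7.5,30,0,0,0,-1.4,1],[7.5,30,0,0,0,-1.4,1],[7.5,30,0,0,0,-1.4,1],[7.5,30,0,0,0,-1.4,1],[7.5,30,0,0,0,-1.4,1],[7.5,30,0,0,0,-1.4,1],[7,30,0,0,0,-1.4,1],[5,25,0,0,0,-1,1],[3,18,0,0,0,-0.5,1],[0.5,15,0,0,0,-0.4,1]]

```text
time: 13.47
ee_pos: [580.1, 276.0, 229.9]
ee_rot: [-179.8, 0.1, 86.8]
ft_force: [0.1, 0.1, -8.8]
grip_width: 8.4
```

Request:
drive_tool:
  targets:
    - [[0,0,-10,0,0,0,1],[0,0,-10,0,0,0,1],[0,0,-10,0,0,0,1],[0,0,0,0,0,0,1],[0,0,0,0,0,0,1],[0,0,0,0,0,0,1]]

```text
time: 13.97
ee_pos: [581.3, 273.1, 202.3]
ee_rot: [-180.0, 0.0, 86.7]
ft_force: [-0.9, -0.1, -9.1]
grip_width: 8.3
```

```bash
python3 - <<'E'
from h import *
s=bot.state(); print(s["time"],s["ee_pos"],s["ee_rot"])
im,d,K,E=cam("top"); P=cloud(d,K,E); z0=s["ee_pos"][2]-30
t=cv2.resize(im[130:300,130:330],None,fx=2.4,fy=2.4,interpolation=cv2.INTER_CUBIC)
m=(P[...,0]>540)&(P[...,0]<625)&(P[...,1]>50)&(P[...,1]<410)&(P[...,2]>150)
q=P[m]
for y in range(50,410,10):
    j=(q[:,1]>=y)&(q[:,1]<y+10)
    if j.sum()>2: print(y,j.sum(),"x",np.percentile(q[j,0],[5,50,95]).round(1),"z",np.percentile(q[j,2],[5,50,95]).round(0))
im,d,K,E=cam("side"); b=cv2.resize(im[180:400,200:330],None,fx=1.8,fy=1.8545,interpolation=cv2.INTER_CUBIC)
save("pics/c5.png",np.hstack([t[:408],b[:408]]))
E
```

```text
13.9667 [581.34552585 273.11033938 202.33700521] [-1.79998067e+02  2.01136085e-02  8.66900373e+01]
90 33 x [560.3 568.3 576.5] z [179. 199. 210.]
100 48 x [560.5 567.3 576.8] z [183. 207. 211.]
110 23 x [564.5 568.8 576.4] z [197. 202. 206.]
120 25 x [565.2 570.5 575.9] z [195. 201. 205.]
130 24 x [566.6 571.  575.8] z [198. 202. 204.]
140 20 x [566.8 570.8 576.1] z [199. 201. 204.]
150 24 x [567.2 571.  576.4] z [198. 201. 205.]
160 25 x [567.3 571.8 578.3] z [197. 201. 204.]
170 25 x [568.  573.4 578.7] z [195. 200. 205.]
180 22 x [569.6 573.7 578.6] z [195. 200. 203.]
190 20 x [570.  573.8 579.2] z [196. 201. 206.]
200 34 x [540.2 572.5 579.9] z [196. 200. 585.]
210 325 x [542.6 559.  577.7] z [200. 559. 602.]
220 411 x [544.3 577.3 601.3] z [506. 579. 605.]
230 678 x [548.4 580.2 615.5] z [317. 545. 606.]
240 435 x [546.7 569.1 619. ] z [202. 584. 611.]
250 348 x [544.9 573.5 619.7] z [199. 580. 611.]
260 375 x [542.6 572.1 616.8] z [198. 578. 609.]
270 269 x [543.7 578.3 613.6] z [233. 580. 605.]
280 227 x [542.9 578.  609.6] z [567. 580. 600.]
290 249 x [543.1 571.9 605.5] z [567. 581. 601.]
300 229 x [543.8 572.7 602.8] z [566. 586. 600.]
310 143 x [559.8 584.  605.7] z [559. 580. 591.]
320 38 x [580.8 592.5 602. ] z [564. 574. 580.]
```

View pics/c5.png

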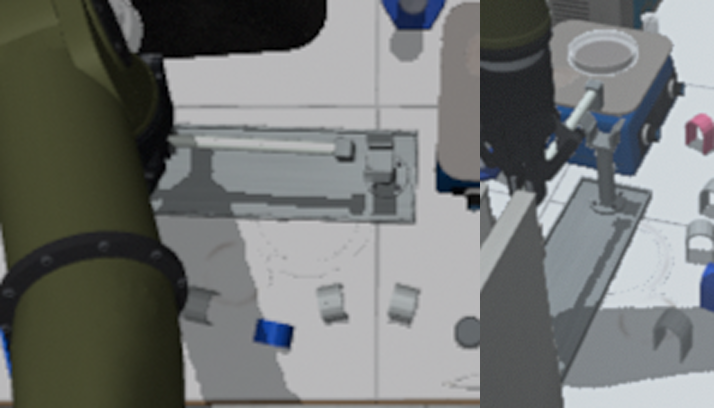

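```bash
cat > hov.py <<'E'
from h import *
def hov(ya,yb,zt):
    im,d,K,E=cam("top"); P=cloud(d,K,E)
    a=(P[...,0]>550)&(P[...,0]<600)&(P[...,2]>zt-9)&(P[...,2]<zt+7)
    q=P[a&(P[...,1]>ya)&(P[...,1]<yb)]
    # mid-line: mean of edges per column handled by centroid fit
    L=cv2.fitLine(q[:,:2].astype(np.float32),cv2.DIST_HUBER,0,.01,.01).ravel(); u=L[:2]*np.sign(-L[1]); c=L[2:]
    f=P[(P[...,0]>550)&(P[...,0]<600)&(P[...,2]>zt-3)&(P[...,2]<zt+12)&(P[...,1]<ya)&(P[...,1]>20)]
    s=(f[:,:2]-c)@u; l=(f[:,:2]-c)@[-u[1],u[0]]; f2=(s[(np.abs(l)<10)])
    end=np.percentile(f2,97)
    zs=np.polyfit((q[:,:2]-c)@u,q[:,2],1)
    return c,u,end,zs,np.degrees(np.arctan2(u[1],u[0])),c+u*(end-303)
if __name__=="__main__":
    s=bot.state(); print(s["ee_pos"],s["ee_rot"])
    import sys
    for _ in range(2): print(hov(float(sys.argv[1]),float(sys.argv[2]),float(sys.argv[3])))
E
python3 hov.py 115 195 201
```

```text
[581.55421457 273.64145505 202.99002214] [ 1.79940306e+02 -3.10453760e-02  8.67207479e+01]
(array([571.8936 , 155.05205], dtype=float32), array([-0.05656341, -0.998399  ], dtype=float32), np.float64(59.32339389933425), array([1.40787660e-02, 2.01258186e+02]), np.float32(-93.24258), array([585.67679481, 398.33853227]))
(array([571.85223, 154.54146], dtype=float32), array([-0.05762228, -0.99833846], dtype=float32), np.float64(58.5590308178745), array([1.46698660e-02, 2.01119913e+02]), np.float32(-93.303345), array([585.93748076, 398.57627909]))
```

Request:
drive_tool:
  targets:
    - [[0.6,-7,0,0.2,0,0.4,1],[0.6,-7,0,0.2,0,0.4,1],[0.6,-7,0,0.2,0,0.4,1],[0.6,-7.5,0,0.2,0,0.3,1],[0,0,-10,0,0,0,1],[0,0,-10,0,0,0,1],[0,0,0,0,0,0,1],[0,0,0,0,0,0,1],[0,0,0,0,0,0,1]]

```text
time: 14.92
ee_pos: [583.3, 246.2, 181.9]
ee_rot: [-179.9, -0.8, 88.3]
ft_force: [-0.0, -0.5, -8.3]
grip_width: 8.3
```

```bash
python3 hov.py 87 165 181
```

```text
[583.28072369 246.20245552 181.85281899] [-179.92654831   -0.80397803   88.31105516]
(array([577.3562 , 124.52309], dtype=float32), array([-0.01819863, -0.9998344 ], dtype=float32), np.float64(55.845971805371775), array([4.08871916e-04, 1.78172606e+02]), np.float32(-91.04276), array([581.85406677, 371.63619056]))
(array([577.3132 , 125.57489], dtype=float32), array([-0.01292641, -0.99991643], dtype=float32), np.float64(56.88044009793235), array([1.00768962e-02, 1.78926214e+02]), np.float32(-90.74065), array([580.49461463, 371.67388288]))
```

Request:
drive_tool:
  targets:
    - [[0,-1.2,-3,0,0,0,1],[0,0,-4,0,0,0,1],[0,0,-4,0,0,0,1],[0,0,-3,0,0,0,1],[0,0,-3,0,0,0,1],[0,0,0,0,0,0,1],[0,0,0,0,0,0,1],[0,0,0,0,0,0,1]]

```text
time: 15.68
ee_pos: [583.6, 244.3, 165.3]
ee_rot: [-180.0, -0.8, 88.3]
ft_force: [0.7, -0.4, -9.6]
grip_width: 8.5
```

Request:
drive_tool:
  targets:
    - [[0,0,-3,0,0,0,1],[0,0,-3,0,0,0,1],[0,0,-3,0,0,0,1],[0,0,0,0,0,0,1],[0,0,0,0,0,0,1]]

```text
time: 16.1
ee_pos: [583.3, 244.2, 155.9]
ee_rot: [-179.9, -0.8, 88.3]
ft_force: [-0.1, -0.3, -9.0]
grip_width: 8.6
```

Request:
drive_tool:
  targets:
    - [[0,0,-3,0,0,0,1],[0,0,-3,0,0,0,1],[0,0,0,0,0,0,1],[0,0,0,0,0,0,1]]

```text
time: 16.43
ee_pos: [583.3, 244.2, 150.0]
ee_rot: [-179.9, -0.8, 88.3]
ft_force: [-0.3, -0.0, -8.6]
grip_width: 8.4
```

Request:
drive_tool:
  targets:
    - [[0,0,-2,0,0,0,1],[0,0,-2,0,0,0,1],[0,0,0,0,0,0,1],[0,0,0,0,0,0,1]]

```text
time: 16.77
ee_pos: [583.4, 244.3, 146.1]
ee_rot: [-179.9, -0.8, 88.3]
ft_force: [-0.5, -0.5, -9.3]
grip_width: 8.3
```

```bash
python3 - <<'E'
from h import *
s=bot.state(); print(s["ee_pos"],s["ft_force"])
im,d,K,E=cam("top"); P=cloud(d,K,E)
t=cv2.resize(im[150:250,130:330],None,fx=3,fy=3,interpolation=cv2.INTER_CUBIC)
im,d,K,E=cam("side"); b=cv2.resize(im[220:320,220:300],None,fx=2.5,fy=3,interpolation=cv2.INTER_CUBIC)
save("pics/c6.png",np.hstack([t,b]))
E
```

```text
[583.40525679 244.26185181 146.10057728] [-0.49898371 -0.52922278 -9.3280961 ]
```

View pics/c6.png

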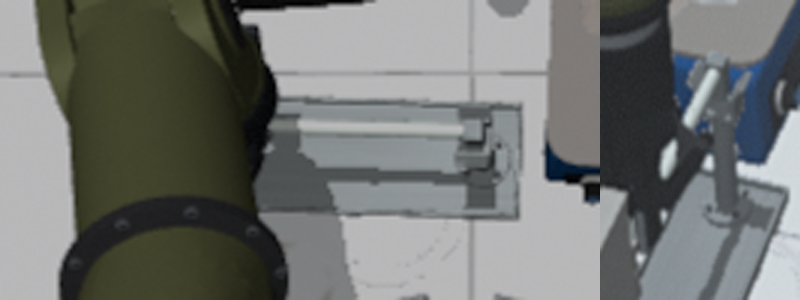

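```bash
python3 - <<'E'
from h import *
for n in("top","side"):
    im,d,K,E=cam(n); P=cloud(d,K,E)
    w=(P[...,0]>540)&(P[...,0]<610)
    for nm,y0,y1,z0,z1 in(("foot",60,86,144,165),("lips",60,92,118,140),("rod1",95,115,128,160),("rod2",115,135,128,160),("rod3",135,155,128,160)):
        q=P[w&(P[...,1]>y0)&(P[...,1]<y1)&(P[...,2]>z0)&(P[...,2]<z1)]
        if len(q)>2: print(n,nm,len(q),q.mean(0).round(1),np.percentile(q,3,0).round(1),np.percentile(q,97,0).round(1))
E
```

```text
top foot 56 [576.2  74.4 148.7] [568.4  66.5 145.3] [585.   85.5 154.1]
top lips 134 [575.3  74.7 130.2] [549.3  62.8 120.4] [599.5  87.  139.2]
top rod1 43 [576.8 105.  143.2] [572.   95.2 139.4] [582.3 114.  148.2]
top rod2 42 [577.  125.  143.3] [572.3 116.2 136.4] [582.6 134.4 147.3]
top rod3 43 [577.4 145.1 142.3] [572.8 135.7 137. ] [582.1 154.6 147.9]
side foot 43 [577.7  77.4 146.8] [569.6  68.9 144.8] [585.4  84.5 148.7]
side lips 140 [575.7  79.7 129.2] [551.   66.2 119.5] [600.3  90.2 139.5]
side rod1 36 [577.4 105.4 141. ] [573.6  96.3 136. ] [583.6 114.1 143.6]
side rod2 38 [577.6 125.5 140.9] [573.8 115.8 136.5] [583.5 134.  144.2]
side rod3 25 [578.2 141.5 140.6] [574.2 135.4 135.9] [583.8 149.1 143.3]
```

Request:
drive_tool:
  targets:
    - [[0,0,-2,0,0,0,1],[0,0,-2,0,0,0,1],[0,0,-1,0,0,0,1],[0,0,0,0,0,0,1],[0,0,0,0,0,0,1]]

```text
time: 17.38
ee_pos: [583.4, 244.3, 141.1]
ee_rot: [-179.9, -0.8, 88.3]
ft_force: [-0.7, 0.1, -9.9]
grip_width: 8.5
```

Request:
drive_tool:
  targets:
    - [[0,0,-1,0,0,0,1],[0,0,-1,0,0,0,1],[0,0,-1,0,0,0,1],[0,0,0,0,0,0,1],[0,0,0,0,0,0,1]]

```text
time: 17.8
ee_pos: [583.7, 244.5, 139.1]
ee_rot: [180.0, -0.8, 88.3]
ft_force: [-1.6, -1.1, 1.5]
grip_width: 8.3
```

Request:
drive_tool:
  targets:
    - [[0,0,0,0,0,0,0.8],[0,0,0,0,0,0,0.5],[0,0,0,0,0,0,0.2],[0,0,0,0,0,0,0.2],[0,0,0,0,0,0,0.2],[0,0,10,0,0,0,0.2],[0,0,15,0,0,0,0.2],[0,0,20,0,0,0,0.2],[0,0,25,0,0,0,0.2],[0,-20,25,0,0,0,1],[0,-30,15,0,0,0,1],[0,-35,0,0,0,0,1],[0,-35,0,0,0,0,1],[0,-35,0,0,0,0,1],[0,-35,0,0,0,0,1],[0,-35,0,0,0,0,1],[0,-35,0,0,0,0,1],[0,0,0,0,0,0,1]]

```text
time: 19.3
ee_pos: [583.1, -25.4, 249.6]
ee_rot: [179.9, -0.5, 87.7]
ft_force: [-1.1, -0.3, 0.5]
grip_width: -0.0
```

```bash
python3 - <<'E'
from h import *
print(bot.state()["ee_pos"],bot.state()["ee_rot"])
im,d,K,E=cam("top"); P=cloud(d,K,E)
w=(P[...,0]>540)&(P[...,0]<620)
for y in range(60,400,12):
    q=P[w&(P[...,1]>y)&(P[...,1]<y+12)&(P[...,2]>105)&(P[...,2]<230)]
    if len(q)>2: print(y,len(q),q.mean(0).round(1),np.percentile(q[:,0],[3,97]).round(1),np.percentile(q[:,2],[50,97]).round(0))
q=P[w&(P[...,1]>330)&(P[...,1]<400)&(P[...,2]>172)]; print("knob",len(q),q.mean(0),q.max(0))
save("pics/c7.png",cv2.resize(im[150:250,130:330],None,fx=4,fy=4,interpolation=cv2.INTER_CUBIC))
E
```

```text
[583.13792747 -25.39074944 249.62859564] [179.93565365  -0.48757305  87.65786103]
60 92 [575.5  66.9 127.8] [549.6 596.6] [129. 142.]
72 103 [576.1  77.8 131.5] [549.6 599.8] [133. 143.]
84 51 [575.3  87.9 130.5] [550.5 596.7] [132. 138.]
96 26 [576.3 102.2 134.7] [571.2 581.5] [135. 140.]
108 28 [577.8 114.4 133.8] [572.3 583.6] [134. 138.]
120 25 [578.5 126.7 134.5] [573.6 584.4] [134. 139.]
132 24 [578.5 138.3 134.7] [574.  583.7] [135. 138.]
144 26 [578.6 150.1 134.7] [574.  583.8] [135. 140.]
156 25 [578.7 162.3 134.5] [574.1 584.1] [134. 140.]
168 25 [578.8 174.2 133.9] [574.1 584.2] [134. 139.]
180 25 [578.7 186.  134.6] [573.7 583.8] [134. 141.]
192 26 [578.9 197.9 135.4] [574.2 584.4] [135. 140.]
204 27 [580.7 209.7 135.5] [574.5 586.1] [136. 139.]
216 25 [581.3 222.1 134.6] [576.5 586.7] [134. 139.]
228 22 [581.6 233.6 134.9] [576.3 586.8] [135. 140.]
240 25 [581.3 245.7 134.8] [576.6 586.5] [134. 139.]
252 25 [581.5 257.7 134.5] [576.8 586.4] [134. 140.]
264 25 [581.7 269.6 134.3] [577. 587.] [135. 138.]
276 27 [581.7 282.  134.1] [577.2 586.5] [135. 139.]
288 40 [582.4 294.4 135.4] [574.9 591.5] [136. 140.]
300 58 [582.6 306.1 138.9] [571.9 594.9] [140. 146.]
312 59 [582.5 317.8 140.9] [570.7 595.1] [142. 145.]
324 57 [582.9 330.1 142.9] [572.2 595.1] [142. 163.]
336 103 [583.4 342.6 164.8] [572.3 594.7] [143. 205.]
348 142 [583.1 354.1 150.6] [561.  608.1] [144. 201.]
360 56 [579.5 363.6 155.9] [561.  606.3] [160. 171.]
372 51 [583.8 376.9 146.3] [570.6 597.9] [147. 151.]
384 3 [583.2 385.8 140.7] [581.4 585.8] [139. 145.]
knob 64 [584.18861724 346.41233683 195.73924515] [605.42849975 361.30807201 207.14195133]
```

View pics/c7.png

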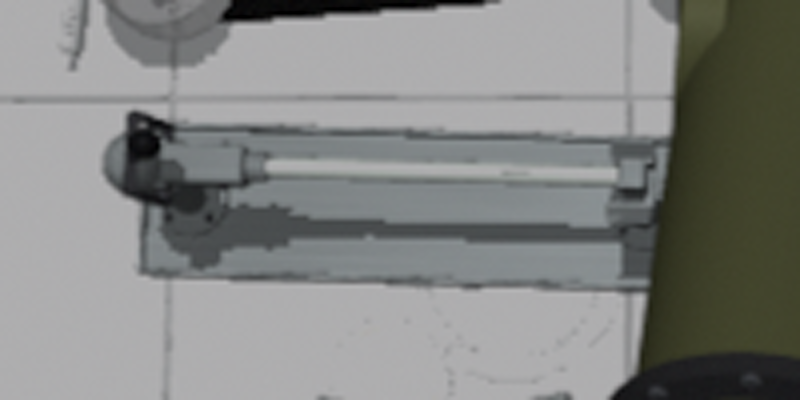

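Request:
drive_tool:
  targets:
    - [[0.2,28.5,0,-0.2,0,0,1],[0.2,28.5,0,-0.2,0,0,1],[0.2,28.5,0,-0.2,0,0,1],[0.2,28.5,0,-0.2,0,0,1],[0.2,28.5,0,0,0,0,1],[0.2,28.5,0,0,0,0,1],[0.2,28.5,0,0,0,0,1],[0.2,28.5,0,0,0,0,1],[0.2,28.5,0,0,0,0,1],[0.2,28.5,0,0,0,0,1],[0.2,28.5,0,0,0,0,1],[0.2,28.5,0,0,0,0,1],[0.2,28.5,0,0,0,0,1],[0.2,28.5,0,0,0,0,1],[0,6,0,0,0,0,1],[0,0,0,0,0,0,1],[0,0,-15,0,0,0,1],[0,0,-15,0,0,0,1],[0,0,-5,0,0,0,1],[0,0,0,0,0,0,1]]

```text
time: 21.02
ee_pos: [585.8, 388.0, 212.2]
ee_rot: [-179.9, 0.1, 88.2]
ft_force: [-0.4, 0.1, -0.4]
grip_width: -0.2
```

Request:
drive_tool:
  targets:
    - [[0,-6,0,0,0,0,1],[0,-6,0,0,0,0,1],[0,-5,0,0,0,0,1],[0,-5,0,0,0,0,1],[0,-4,0,0,0,0,1],[0,-4,0,0,0,0,1],[0,-4,0,0,0,0,1],[0,-4,0,0,0,0,1],[0,-4,-2,0,0,0,1],[0,-4,-2,0,0,0,1],[0,-4,-2,0,0,0,1],[0,-4,-2,0,0,0,1],[0,-3,-3,0,0,0,1],[0,-3,-3,0,0,0,1],[0,0,0,0,0,0,1]]

```text
time: 22.27
ee_pos: [586.4, 327.6, 198.8]
ee_rot: [-180.0, 0.1, 88.2]
ft_force: [-0.6, -1.1, 0.0]
grip_width: -0.4
```

Request:
drive_tool:
  targets:
    - [[0,4,15,0,0,0,1],[0,0,15,0,0,0,1],[0,-12,0,0,0,0,1],[0,-12,0,0,0,0,1],[0,-10,0,0,0,0,1],[0,0,-8,0,0,0,1],[0,0,-6,0,0,0,1],[0,0,-6,0,0,0,1],[0,0,-6,0,0,0,1],[0,0,-5,0,0,0,1],[0,0,-4,0,0,0,1],[0,0,-3,0,0,0,1],[0,0,-2,0,0,0,1],[0,0,0,0,0,0,1]]

```text
time: 23.43
ee_pos: [585.7, 300.0, 188.1]
ee_rot: [-179.9, -0.0, 88.3]
ft_force: [-0.0, -0.5, -0.1]
grip_width: 0.1
```

Request:
drive_tool:
  targets:
    - [[0,0,-1,0,0,0,1],[0,0,-1,0,0,0,1],[0,0,-1,0,0,0,1],[0,0,0,0,0,0,1]]

```text
time: 23.77
ee_pos: [586.0, 299.7, 186.0]
ee_rot: [-180.0, -0.0, 88.3]
ft_force: [-1.1, -0.9, 1.3]
grip_width: -0.4
```

Request:
drive_tool:
  targets:
    - [[0,0,-1,0,0,0,1],[0,0,-1,0,0,0,1],[0,0,-1,0,0,0,1],[0,0,0,0,0,0,1]]

```text
time: 24.1
ee_pos: [587.1, 299.5, 184.8]
ee_rot: [179.9, -0.1, 88.3]
ft_force: [-0.6, -2.5, 8.8]
grip_width: 0.3
```

Request:
drive_tool:
  targets:
    - [[0,0,-1,0,0,0,1],[0,0,-1,0,0,0,1],[0,0,0,0,0,0,1],[0,0,0,0,0,0,1]]

```text
time: 24.43
ee_pos: [587.9, 299.5, 184.2]
ee_rot: [179.7, -0.1, 88.2]
ft_force: [-0.7, -2.3, 16.3]
grip_width: -0.2
```

Request:
drive_tool:
  targets:
    - [[0,0,20,0,0,0,1],[0,0,20,0,0,0,1],[-6,-5,25,0,0,0,0],[-10,-20,10,0,0,0,0],[-10,-30,0,0,0,0,0],[-15,-30,0,0,0,0,-0.3],[-15,-35,0,0,0,-1,-0.3],[-15,-35,0,0,0,-2,-0.3],[-20,-30,0,0,0,-2,-0.3],[-20,-25,0,0,0,-2,-0.3],[-20,-20,0,0,0,-2,-0.3],[-20,-13,0,0,0,-2,-0.3],[0,0,0,0,0,-1,-0.3]]

```text
time: 25.52
ee_pos: [431.6, 53.1, 256.4]
ee_rot: [-179.9, 0.1, 75.9]
ft_force: [-0.4, 0.2, 0.1]
grip_width: 55.7
```

```bash
python3 - <<'E'
from h import *
print(bot.state()["ee_pos"],bot.state()["ee_rot"])
im,d,K,E=cam("top"); P=cloud(d,K,E)
w=(P[...,0]>540)&(P[...,0]<620)
for y in range(264,395,12):
    q=P[w&(P[...,1]>y)&(P[...,1]<y+12)&(P[...,2]>105)&(P[...,2]<230)]
    if len(q)>2: print(y,len(q),q.mean(0).round(1),np.percentile(q[:,2],[50,97]).round(0))
for c in ((434,56),(434,131),(432,271)):
    m=(np.abs(P[...,0]-c[0])<32)&(np.abs(P[...,1]-c[1])<32)&(P[...,2]>40)&(P[...,2]<60); q=P[m]
    if len(q)>20: r=cv2.minAreaRect(q[:,:2].astype(np.float32)); print(c,q.mean(0).round(1),np.round(r[0],1),np.round(r[1],1),round(r[2],1))
save("pics/c8.png",cv2.resize(im[150:280,130:330],None,fx=4,fy=4,interpolation=cv2.INTER_CUBIC))
E
```

```text
[431.62844187  53.0743053  256.36016119] [-1.79875523e+02  5.70976736e-02  7.59104324e+01]
264 27 [581.7 269.6 134.6] [135. 140.]
276 44 [581.6 283.1 145.6] [144. 162.]
288 37 [580.4 293.6 152.5] [158. 164.]
300 58 [581.3 306.1 147.5] [152. 160.]
312 90 [583.  318.9 151.1] [154. 158.]
324 92 [582.  329.2 153.9] [154. 159.]
336 68 [584.2 342.6 141.2] [141. 148.]
348 106 [584.  354.1 137.1] [139. 149.]
360 93 [581.9 366.  142.6] [146. 152.]
372 63 [582.9 377.  144.8] [146. 151.]
384 6 [582.8 385.3 140.8] [141. 146.]
(432, 271) [432.8 270.6  46.5] [433.4 271. ] [26.3 31.7] 75.8
```

View pics/c8.png

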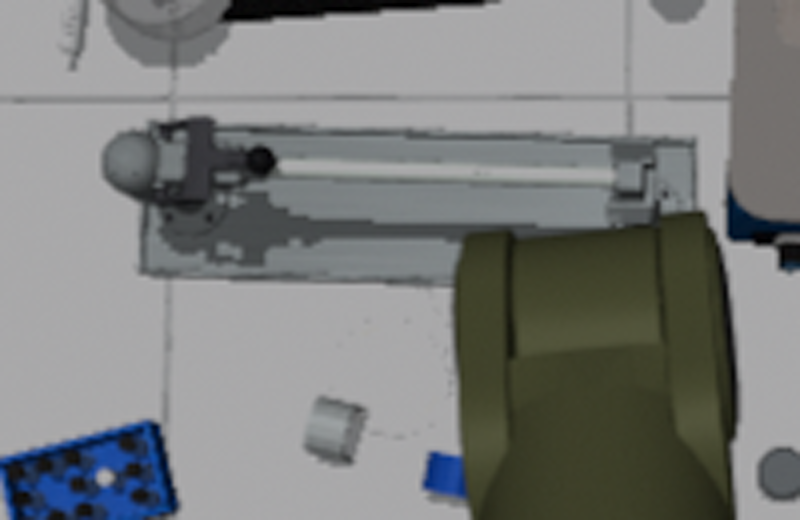

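Request:
drive_tool:
  targets:
    - [[0,0,-25,0,0,0,-0.3],[0,0,-30,0,0,0,-0.3],[0,0,-30,0,0,0,-0.3],[0,0,-30,0,0,0,-0.3],[0,0,-22,0,0,0,-0.3],[0,0,0,0,0,0,-0.3],[0,0,0,0,0,0,-0.3],[0,0,0,0,0,0,-0.3]]
  squeeze: 25

```text
time: 26.23
ee_pos: [436.4, 56.7, 120.1]
ee_rot: [179.9, -0.0, 76.3]
ft_force: [0.4, -0.3, -0.5]
grip_width: 55.6
```

```bash
cat > strips.py <<'E'
from h import *
s=bot.state(); print(s["ee_pos"].round(1),s["ee_rot"].round(1))
im,d,K,E=cam("side"); P=cloud(d,K,E)
for c in ((434,57),(436,132),(433,272)):
    m=(np.abs(P[...,0]-c[0])<30)&(np.abs(P[...,1]-c[1])<30)&(P[...,2]>40)&(P[...,2]<52); q=P[m]
    if len(q)>20: r=cv2.minAreaRect(q[:,:2].astype(np.float32)); print(c,len(q),q.mean(0).round(1),np.round(r[0],1),np.round(r[1],1),round(r[2],1))
E
python3 strips.py
```

```text
[436.4  56.7 120.1] [179.9  -0.   76.3]
(434, 57) 95 [434.6  57.8  44.5] [435.5  56.9] [30.6 28. ] 74.5
(436, 132) 117 [437.2 133.7  44.6] [437.5 132.9] [28.1 27.6] 13.3
(433, 272) 160 [433.1 273.3  44.6] [434.  273.1] [27.4 30.4] 73.4
```

Aligned; descend and grip strip 1, then lift.

Request:
drive_tool:
  targets:
    - [[0,0,-20,0,0,0,-0.3],[0,0,-20,0,0,0,-0.3],[0,0,-20,0,0,0,-0.3],[0,0,-16,0,0,0,-0.3],[0,0,-8,0,0,0,-0.3],[0,0,-4,0,0,0,-0.3],[0,0,0,0,0,0,-0.3],[0,0,0,0,0,0,0],[0,0,0,0,0,0,0.15],[0,0,0,0,0,0,0.3],[0,0,0,0,0,0,0.5],[0,0,0,0,0,0,0.5],[0,0,0,0,0,0,0.5],[0,0,0,0,0,0,0.5]]
  squeeze: 25

```text
time: 27.45
ee_pos: [436.1, 56.4, 32.3]
ee_rot: [179.9, -0.1, 76.3]
ft_force: [-0.7, -0.7, 7.1]
grip_width: 35.5
```

Request:
drive_tool:
  targets:
    - [[0,0,3,0,0,0,0.5],[0,0,8,0,0,0,0.5],[0,0,20,0,0,0,0.5],[0,0,25,0,0,0,0.5],[0,0,30,0,0,0,0.5],[0,0,30,0,0,0,0.5],[0,0,30,0,0,0,0.5],[0,0,30,0,0,0,0.5],[0,0,10,0,0,0,0.5],[0,0,0,0,0,0,0.5],[0,0,0,0,0,0,0.5]]

```text
time: 28.37
ee_pos: [435.1, 56.4, 217.9]
ee_rot: [179.9, -0.1, 76.3]
ft_force: [-0.0, 0.7, -1.1]
grip_width: 35.6
```

Request:
drive_tool:
  targets:
    - [[14,8,0,0,0,1.9,0.5],[22,11,0,0,0,2,0.5],[26,13,0,0,0,2,0.5],[26,13,0,0,0,2,0.5],[25,13,0,0,0,2,0.5],[19,10,0,0,0,2,0.5],[12.5,6.3,0,0,0,0,0.5],[0,0,-20,0,0,0,0.5],[0,0,0,0,0,0,0.5],[0,0,0,0,0,0,0.5],[0,0,0,0,0,0,0.5]]

```text
time: 29.28
ee_pos: [579.0, 130.1, 196.7]
ee_rot: [-179.9, 0.0, 88.1]
ft_force: [-0.1, 0.4, -0.5]
grip_width: 35.5
```

```bash
python3 - <<'E'
from h import *
s=bot.state(); print(s["ee_pos"].round(1),s["ee_rot"].round(1))
im,d,K,E=cam("side"); P=cloud(d,K,E); y0=s["ee_pos"][1]
w=(np.abs(P[...,0]-578)<45)&(np.abs(P[...,1]-y0)<25)
for z0,z1 in((125,140),(155,163),(163,170),(170,178),(178,186),(186,194),(194,205)):
    q=P[w&(P[...,2]>z0)&(P[...,2]<z1)]
    if len(q)>2: print(z0,len(q),q.mean(0).round(1),np.percentile(q,5,0).round(1),np.percentile(q,95,0).round(1))
save("pics/c9.png",cv2.resize(im[180:330,220:340],None,fx=4,fy=4,interpolation=cv2.INTER_CUBIC))
E
```

```text
[579.  130.1 196.7] [-179.9    0.    88.1]
125 94 [577.5 131.  132.6] [573.3 107.8 128.1] [583.4 153.3 135.6]
163 24 [583.  132.8 166.7] [561.2 117.9 164. ] [595.1 143.7 169. ]
170 42 [584.8 137.2 174.7] [554.7 123.4 170.3] [603.2 143.7 177.7]
178 70 [579.5 136.7 182.5] [549.  120.  178.6] [609.1 143.5 185.8]
186 70 [575.2 138.4 190.5] [547.6 126.1 186.7] [607.2 144.4 193.7]
194 102 [576.3 138.4 200.2] [548.3 128.4 194.4] [607.2 144.1 204.5]
```

View pics/c9.png

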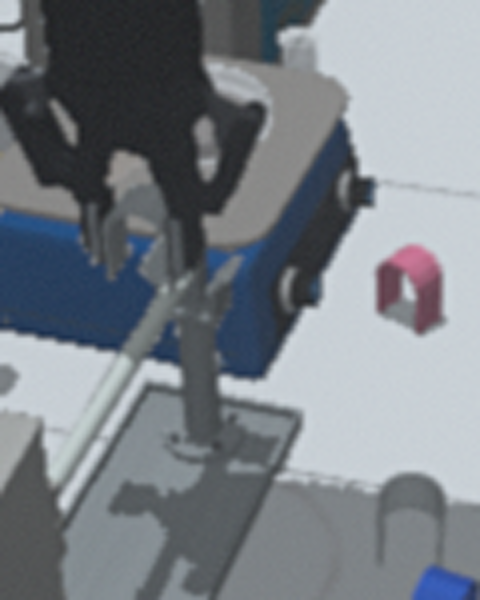

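Request:
drive_tool:
  targets:
    - [[0,0,-15,0,0,0,0.5],[0,0,-15,0,0,0,0.5],[0,0,-12,0,0,0,0.5],[0,0,-10,0,0,0,0.5],[0,0,-10,0,0,0,0.5],[0,0,-4,0,0,0,0.5],[0,0,0,0,0,0,0.5],[0,0,0,0,0,0,0.5]]

```text
time: 30.0
ee_pos: [580.0, 130.6, 131.6]
ee_rot: [180.0, -0.0, 88.2]
ft_force: [0.4, 0.1, -0.2]
grip_width: 35.4
```

Request:
drive_tool:
  targets:
    - [[0,0,-3,0,0,0,0.5],[0,0,-2,0,0,0,0.5],[0,0,-1,0,0,0,0.5],[0,0,0,0,0,0,0.5],[0,0,0,0,0,0,0.5]]

```text
time: 30.42
ee_pos: [579.8, 130.6, 125.3]
ee_rot: [-180.0, -0.0, 88.2]
ft_force: [-0.3, -0.6, -0.6]
grip_width: 35.9
```

Request:
drive_tool:
  targets:
    - [[0,0,-1,0,0,0,0.5],[0,0,-0.7,0,0,0,0.5],[0,0,0,0,0,0,0.5],[0,0,0,0,0,0,0.1],[0,0,0,0,0,0,0],[0,0,0,0,0,0,-0.1],[0,0,0,0,0,0,-0.3],[0,0,0,0,0,0,-0.3],[0,0,5,0,0,0,-0.3],[0,0,10,0,0,0,-0.3],[0,0,20,0,0,0,-0.3],[0,0,30,0,0,0,-0.3],[0,0,30,0,0,0,-0.3]]

```text
time: 31.5
ee_pos: [579.4, 130.5, 220.1]
ee_rot: [-179.9, 0.0, 88.2]
ft_force: [-0.1, 0.6, -0.5]
grip_width: 55.5
```

Request:
drive_tool:
  targets:
    - [[-15,0,0,0,0,2,-0.3],[-25,0.5,0,0,0,2.3,-0.3],[-28,0.5,0,0,0,2.3,-0.3],[-28,0.5,-10,0,0,2.3,-0.3],[-26,0,-20,0,0,2.2,-0.3],[-15,0,-25,0,0,2.2,-0.3],[-5.3,0,-25,0,0,0,-0.3],[0,0,-20,0,0,0,-0.3],[0,0,0,0,0,0,-0.3],[0,0,0,0,0,0,-0.3]]

```text
time: 32.33
ee_pos: [437.6, 132.0, 119.0]
ee_rot: [-179.9, 0.0, 101.5]
ft_force: [0.6, 0.9, 0.7]
grip_width: 55.1
```

```bash
python3 strips.py; python3 - <<'E'
from h import *
im,d,K,E=cam("side"); save("pics/c10.png",cv2.resize(im[200:350,230:360],None,fx=4,fy=4,interpolation=cv2.INTER_CUBIC))
E
```

```text
[437.6 132.  119. ] [-179.9    0.   101.5]
(436, 132) 119 [437.4 133.4  44.4] [437.7 132.2] [28.3 27.9] 13.0
(433, 272) 156 [433.7 273.4  44.6] [434.1 272.4] [28.4 29. ] 78.2
```

View pics/c10.png

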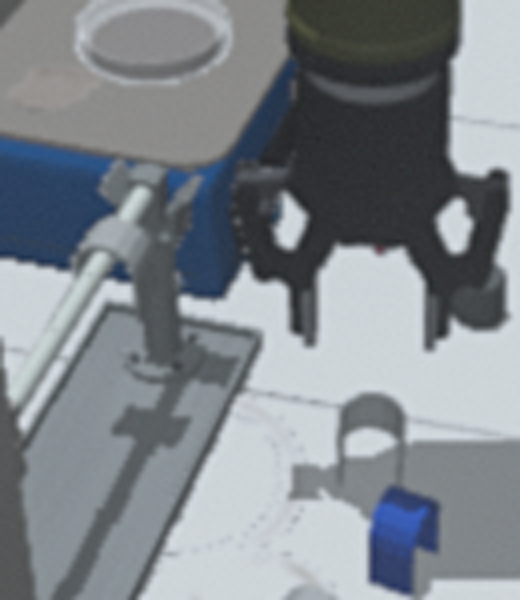

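Request:
drive_tool:
  targets:
    - [[0,0,-20,0,0,0,-0.3],[0,0,-20,0,0,0,-0.3],[0,0,-20,0,0,0,-0.3],[0,0,-15,0,0,0,-0.3],[0,0,-8,0,0,0,-0.3],[0,0,-4,0,0,0,-0.3],[0,0,0,0,0,0,-0.3],[0,0,0,0,0,0,0],[0,0,0,0,0,0,0.15],[0,0,0,0,0,0,0.3],[0,0,0,0,0,0,0.5],[0,0,0,0,0,0,0.5],[0,0,0,0,0,0,0.5],[0,0,0,0,0,0,0.5]]

```text
time: 33.6
ee_pos: [438.1, 132.3, 32.6]
ee_rot: [179.9, -0.0, 101.5]
ft_force: [-1.0, -1.0, 7.3]
grip_width: 35.3
```

Request:
drive_tool:
  targets:
    - [[0,0,3,0,0,0,0.5],[0,0,8,0,0,0,0.5],[0,0,20,0,0,0,0.5],[0,0,25,0,0,0,0.5],[0,0,30,0,0,0,0.5],[0,0,30,0,0,0,0.5],[0,0,30,0,0,0,0.5],[0,0,30,0,0,0,0.5],[0,0,10,0,0,0,0.5],[0,0,0,0,0,0,0.5],[0,0,0,0,0,0,0.5]]

```text
time: 34.52
ee_pos: [437.3, 132.1, 218.2]
ee_rot: [179.9, -0.0, 101.5]
ft_force: [0.4, 0.5, 0.1]
grip_width: 35.5
```

Request:
drive_tool:
  targets:
    - [[14,5,0,0,0,-2.3,0.5],[22,8,0,0,0,-2.2,0.5],[26,9,0,0,0,-2.2,0.5],[26,9,0,0,0,-2.2,0.5],[25,8,0,0,0,-2.2,0.5],[19,6.4,0,0,0,-2.2,0.5],[12,3,0,0,0,0,0.5],[0,0,-20,0,0,0,0.5],[0,0,0,0,0,0,0.5],[0,0,0,0,0,0,0.5],[0,0,0,0,0,0,0.5]]

```text
time: 35.43
ee_pos: [580.7, 180.2, 197.0]
ee_rot: [-179.9, 0.0, 88.2]
ft_force: [0.7, -0.2, -0.3]
grip_width: 35.7
```

Request:
drive_tool:
  targets:
    - [[0,0,-10,0,0,0,0.5],[0,0,-10,0,0,0,0.5],[0,0,0,0,0,0,0.5],[0,0,0,0,0,0,0.5]]

```text
time: 35.77
ee_pos: [580.9, 180.4, 176.9]
ee_rot: [-179.9, 0.0, 88.2]
ft_force: [-0.3, 0.2, -0.3]
grip_width: 35.6
```

```bash
cat > chk.py <<'E'
from h import *
s=bot.state(); print(s["ee_pos"].round(1),s["ee_rot"].round(1),s["ft_force"].round(1))
im,d,K,E=cam("side"); P=cloud(d,K,E); y0=s["ee_pos"][1]; zb=s["ee_pos"][2]-32
w=(np.abs(P[...,0]-580)<45)
for z0,z1 in((125,138),(zb-1,zb+6),(zb+6,zb+12)):
    q=P[w&(np.abs(P[...,1]-y0)<25)&(P[...,2]>z0)&(P[...,2]<z1)]
    if len(q)>2: print(round(z0),len(q),q.mean(0).round(1),np.percentile(q,4,0).round(1),np.percentile(q,96,0).round(1))
E
python3 chk.py
```

```text
[580.9 180.4 176.9] [-179.9    0.    88.2] [-0.3  0.2 -0.3]
125 92 [580.6 184.4 132.7] [576.2 162.6 127.8] [586.4 203.  135.6]
144 31 [586.5 183.7 147.7] [562.9 169.6 144.6] [597.1 194.4 150.7]
151 30 [585.4 188.4 154.6] [556.7 172.  152. ] [602.6 194.5 156.8]
```

Request:
drive_tool:
  targets:
    - [[0.8,0,-12,0,0,0,0.5],[0,0,-12,0,0,0,0.5],[0,0,-10,0,0,0,0.5],[0,0,-8,0,0,0,0.5],[0,0,-5,0,0,0,0.5],[0,0,-3,0,0,0,0.5],[0,0,-2,0,0,0,0.5],[0,0,0,0,0,0,0.5],[0,0,0,0,0,0,0.5]]

```text
time: 36.57
ee_pos: [582.5, 180.5, 125.9]
ee_rot: [180.0, -0.0, 88.2]
ft_force: [0.1, 0.1, -0.3]
grip_width: 35.8
```

Request:
drive_tool:
  targets:
    - [[0,0,-0.8,0,0,0,0.5],[0,0,-0.7,0,0,0,0.5],[0,0,0,0,0,0,0.5],[0,0,0,0,0,0,0.1],[0,0,0,0,0,0,0],[0,0,0,0,0,0,-0.1],[0,0,0,0,0,0,-0.3],[0,0,0,0,0,0,-0.3],[0,0,5,0,0,0,-0.3],[0,0,10,0,0,0,-0.3],[0,0,20,0,0,0,-0.3],[0,0,30,0,0,0,-0.3],[0,0,30,0,0,0,-0.3],[0,0,0,0,0,0,-0.3]]

```text
time: 37.73
ee_pos: [585.1, 180.9, 226.2]
ee_rot: [179.5, -0.2, 88.1]
ft_force: [1.2, -0.5, 1.3]
grip_width: 55.4
```

```bash
python3 strips.py; python3 - <<'E'
from h import *
im,d,K,E=cam("top"); a=cv2.resize(im[150:290,180:330],None,fx=3,fy=3,interpolation=cv2.INTER_CUBIC)
im,d,K,E=cam("side"); b=cv2.resize(im[220:360,220:330],None,fx=3,fy=3,interpolation=cv2.INTER_CUBIC)
save("pics/c11.png",np.hstack([a,b])); s=bot.state(); print(s["ee_pos"],s["qvel"].round(1),s["ft_force"])
E
```

```text
[585.1 180.9 226.2] [179.5  -0.2  88.1]
(433, 272) 160 [433.4 273.5  44.5] [433.  272.6] [27.7 30.4] 73.5
[582.29324114 180.58970566 219.91572321] [ 0.   1.4 -0.3  1.5 -0.1 -0.2  0. ] [ 0.19348471  0.253782   -0.57638197]
```

View pics/c11.png

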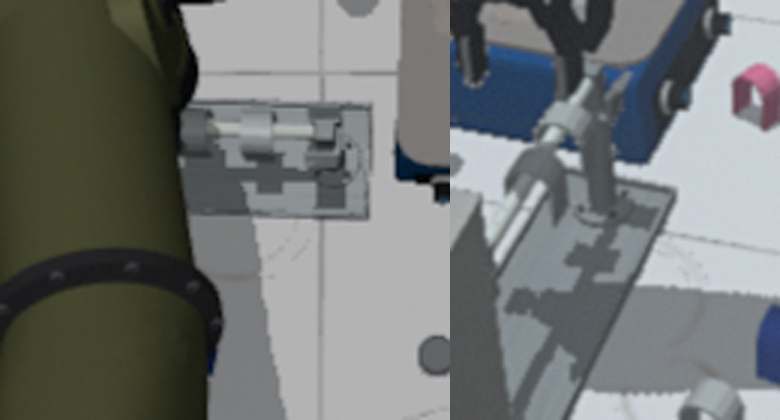

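Request:
drive_tool:
  targets:
    - [[-15,8,0,0,0,-2,-0.3],[-25,14,0,0,0,-2,-0.3],[-28,18,0,0,0,-2,-0.3],[-28,18,-10,0,0,-2,-0.3],[-26,16,-20,0,0,-2,-0.3],[-16,12,-25,0,0,-1.7,-0.3],[-8.7,5,-25,0,0,0,-0.3],[0,0,-20,0,0,0,-0.3],[0,0,0,0,0,0,-0.3],[0,0,0,0,0,0,-0.3]]

```text
time: 38.72
ee_pos: [434.8, 270.9, 118.1]
ee_rot: [-179.9, 0.2, 76.5]
ft_force: [0.2, -0.9, 0.2]
grip_width: 55.3
```

```bash
python3 strips.py
```

```text
[434.8 270.9 118.1] [-179.9    0.2   76.5]
(433, 272) 157 [433.4 273.5  44.6] [434.  272.6] [28.2 28.5] 75.0
```

Request:
drive_tool:
  targets:
    - [[0,0,-20,0,0,0,-0.3],[0,0,-20,0,0,0,-0.3],[0,0,-20,0,0,0,-0.3],[0,0,-15,0,0,0,-0.3],[0,0,-8,0,0,0,-0.3],[0,0,-4,0,0,0,-0.3],[0,0,0,0,0,0,-0.3],[0,0,0,0,0,0,0],[0,0,0,0,0,0,0.15],[0,0,0,0,0,0,0.3],[0,0,0,0,0,0,0.5],[0,0,0,0,0,0,0.5],[0,0,0,0,0,0,0.5],[0,0,0,0,0,0,0.5]]

```text
time: 39.93
ee_pos: [436.2, 271.8, 33.2]
ee_rot: [179.9, -0.1, 76.5]
ft_force: [-1.4, -1.0, 7.9]
grip_width: 35.6
```

Request:
drive_tool:
  targets:
    - [[0,0,3,0,0,0,0.5],[0,0,8,0,0,0,0.5],[0,0,20,0,0,0,0.5],[0,0,25,0,0,0,0.5],[0,0,30,0,0,0,0.5],[0,0,30,0,0,0,0.5],[0,0,30,0,0,0,0.5],[0,0,30,0,0,0,0.5],[0,0,10,0,0,0,0.5],[0,0,0,0,0,0,0.5],[0,0,0,0,0,0,0.5]]

```text
time: 40.85
ee_pos: [435.4, 271.5, 218.6]
ee_rot: [180.0, -0.1, 76.5]
ft_force: [-1.0, 0.5, -1.1]
grip_width: 35.9
```

Request:
drive_tool:
  targets:
    - [[14,-4,0,0,0,2,0.5],[22,-6,0,0,0,2,0.5],[26,-8,0,0,0,2,0.5],[26,-8,0,0,0,2,0.5],[26,-7,0,0,0,2,0.5],[20,-5,0,0,0,1.7,0.5],[14,-3,0,0,0,0,0.5],[0,0,-15,0,0,0,0.5],[0,0,-15,0,0,0,0.5],[0,0,-11,0,0,0,0.5],[0,0,0,0,0,0,0.5],[0,0,0,0,0,0,0.5],[0,0,0,0,0,0,0.5]]

```text
time: 41.93
ee_pos: [583.5, 230.7, 177.2]
ee_rot: [-180.0, 0.0, 88.2]
ft_force: [0.2, -0.0, -0.5]
grip_width: 35.4
```

```bash
python3 chk.py
```

```text
[583.5 230.7 177.2] [-180.     0.    88.2] [ 0.2 -0.  -0.5]
125 91 [582.2 236.5 132.8] [577.7 216.2 128.6] [587.8 253.9 135.7]
144 20 [585.6 231.7 148. ] [565.1 219.7 144.4] [598.8 244.7 151. ]
151 22 [580.5 235.3 154.4] [559.5 221.1 151.8] [599.  244.5 157.2]
```

Centred (582.0 vs. 582.7). Lower and release.

Request:
drive_tool:
  targets:
    - [[0.5,0,-12,0,0,0,0.5],[0,0,-12,0,0,0,0.5],[0,0,-10,0,0,0,0.5],[0,0,-8,0,0,0,0.5],[0,0,-5,0,0,0,0.5],[0,0,-3,0,0,0,0.5],[0,0,-1.5,0,0,0,0.5],[0,0,0,0,0,0,0.5],[0,0,0,0,0,0,0.5]]

```text
time: 42.73
ee_pos: [584.4, 230.6, 126.0]
ee_rot: [180.0, -0.0, 88.2]
ft_force: [-0.2, 0.1, -0.7]
grip_width: 35.7
```

Request:
drive_tool:
  targets:
    - [[0,0,-0.8,0,0,0,0.5],[0,0,-0.8,0,0,0,0.5],[0,0,0,0,0,0,0.5],[0,0,0,0,0,0,0.1],[0,0,0,0,0,0,0],[0,0,0,0,0,0,-0.1],[0,0,0,0,0,0,-0.3],[0,0,0,0,0,0,-0.3],[0,0,5,0,0,0,-0.3],[0,0,10,0,0,0,-0.3],[0,0,20,0,0,0,-0.3],[0,0,30,0,0,0,-0.3],[0,0,30,0,0,0,-0.3],[0,0,0,0,0,0,-0.3]]

```text
time: 43.9
ee_pos: [586.9, 231.1, 226.3]
ee_rot: [179.5, -0.2, 88.1]
ft_force: [0.3, 0.2, 0.3]
grip_width: 55.5
```

Request:
drive_tool:
  targets:
    - [[-10,-20,10,0,0,0,-0.3],[-10,-30,5,0,0,0,-0.3],[-10,-35,0,0,0,0,-0.3],[-15,-35,0,0,0,0,-0.3],[-15,-35,0,0,0,0,-0.3],[-15,-35,0,0,0,0,-0.3],[-15,-35,0,0,0,0,-0.3],[-5,-35,0,0,0,0,-0.3],[0,-35,0,0,0,0,-0.3],[0,-35,0,0,0,0,-0.3],[0,-35,0,0,0,0,-0.3],[0,-35,0,0,0,0,-0.3],[0,-15,0,0,0,0,-0.3],[0,0,0,0,0,0,-0.3],[0,0,0,0,0,0,-0.3]]

```text
time: 45.15
ee_pos: [489.0, -185.3, 234.6]
ee_rot: [180.0, 0.0, 88.0]
ft_force: [-0.2, 0.9, -0.3]
grip_width: 55.3
```

```bash
python3 - <<'E'
from h import *
im,d,K,E=cam("top"); P=cloud(d,K,E); a=cv2.resize(im[155:295,145:325],None,fx=2.7,fy=2.7,interpolation=cv2.INTER_CUBIC)
w=(np.abs(P[...,0]-580)<28)
q=P[w&(P[...,1]>100)&(P[...,1]<275)&(P[...,2]>110)]
for y0 in (131,180.6,230.6):
    j=(np.abs(q[:,1]-y0)<22)&(np.abs(q[:,0]-581)>8); r=cv2.minAreaRect(q[j][:,:2].astype(np.float32)); print(y0,j.sum(),np.round(r[0],1),np.round(r[1],1),round(r[2],1),q[j].min(0).round(),q[j].max(0).round())
q=P[w&(P[...,1]>280)&(P[...,1]<300)&(P[...,2]>120)]; print("knob top",np.percentile(q[:,2],97))
r=nets.trace("top","strip_0")
for t in r: print("strip",round(t["score"],2),np.round(t["extent"]), np.median(P[t["region"]&(d>0)],0).round())
im,d,K,E=cam("side"); b=cv2.resize(im[220:360,210:320],None,fx=2.7,fy=2.7,interpolation=cv2.INTER_CUBIC)
save("pics/c12.png",np.hstack([a,b])); print(bot.state()["ee_pos"])
E
```

```text
131 102 [577.2 128.1] [25.1 36.5] 86.1 [558. 115. 111.] [595. 141. 144.]
180.6 97 [579.7 179.7] [24.5 34.7] 88.1 [562. 167. 111.] [597. 193. 143.]
230.6 102 [580.4 229.6] [25.5 36.9] 87.1 [562. 216. 111.] [598. 243. 140.]
knob top 163.33264121109505
strip 0.75 [222. 195.   9.  19.] [576. 230. 135.]
strip 0.62 [348. 236.  18.  20.] [484. -70.  44.]
strip 0.6 [263. 195.  10.  19.] [573. 127. 135.]
strip 0.55 [245. 270.  20.   9.] [402. 190.  44.]
strip 0.46 [246. 193.  16.  20.] [576. 180. 135.]
strip 0.2 [224. 190. 139.  23.] [581. 320. 141.]
[ 489.39016883 -182.94820284  234.23419545]
```

View pics/c12.png

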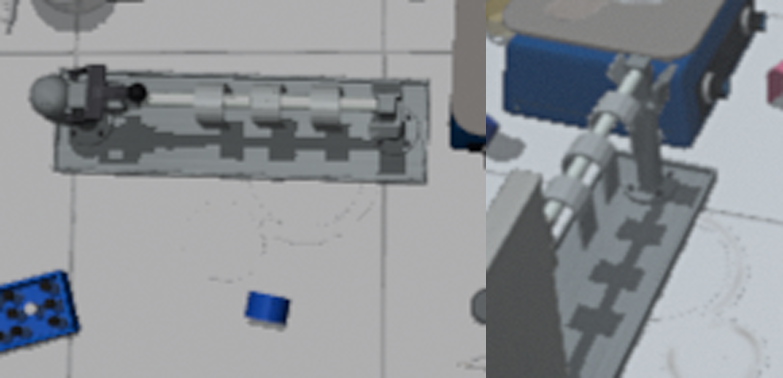

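```bash
python3 -c "
from h import *
print(workorder.close_job(), bot.state()['time'])"
```

```text
the job is handed in; nothing more can be done
the job is handed in; nothing more can be done
```

The exposure rack is set up and I handed the job in at about 45 s of robot time; no verdict was reported.

- **Dust cap:** the ball was already bare, with its top at about 143 mm. The cap stood on the bench, so I left it alone.
- **Lever raise:** the knob slipped out of the grip near the end of the swing, so the lever rose to about 1.07 rad instead of its 1.35 stop. That was still above the 0.8 rad at which the jaw clears the ball.
- **Coupler and foot:** I lowered the coupler onto the ball with the foot in the slotted rest. The rod then read level over its whole length, top at about 134.5 mm in the camera.
- **Lock:** I pressed the lever down until the force reached 16 N. The knob top read 163 mm; fully down should be about 161.5 mm, and the camera reads tall things a little high.
- **Strips:** all three grey strips hang astride the rod, at about y = 128, 180 and 230 mm. The gaps are about 25 mm, and the strips measure within about 2° of square to the rod.
- **Left alone:** I did not touch the blue and pink look-alikes, the flask, the tin or the jar. I did not measure the flask, tin and jar again at the end.

No checks at the end failed. I saw no sign of the bar being knocked aside.

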